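# Prime the sleeves in the misting drawer

## Task

Pull the misting cabinet's drawer wide open by its handle, slide every black sleeve from the cardboard sheet down over an orange post of its own until it stands on the drawer floor, and push the drawer fully shut. Then press the orange nozzle cap of the primer can all the way down and let it spring back up, and pull the drawer wide open again so that the sleeves can dry on their posts. Never press the cap while the drawer is open, and leave the ink jar and the spatula where they are.

Things in the scene. Friction and masses are not known exactly. Their poses are not given: they have to be found in the camera images.
- drawer (a joint): Drawer of the white misting cabinet at the back right: 0 = fully shut, 0.18 m = fully open; it slides level along -x of drawer_handle. Four orange posts stand in a row across its floor, each 32 mm thick, 47 mm high with a 10 mm tapered top (18 mm at the tip), 80 mm behind the inside of the drawer front and, when fully open, 100 mm in front of the cabinet.
- drawer_handle (a point): Middle of the drawer's steel bar handle: a level bar 12 mm thick, 120 mm long (along y), its axis 42 mm in front of the blue drawer front, 85 mm above the table (front's upper edge 105, cabinet top 115). x points into the cabinet, z up. The feet of the posts, on the drawer floor, lie at x = +137 mm, y = -132, -44, +44 and +132 mm, z = -66 mm from here (19 mm above the table).
- misting_cabinet: The fixed white cabinet, 240 x 400 x 115 mm high; origin on the table below the middle of its front, 20 mm behind the outer face of the shut drawer front, x pointing to the back. Carcass (roof and sides) from x = -5 to +220 mm, y = +-200 mm; the roof's underside is 105 mm above the table.
- cap (a joint): Travel of the primer can's sprung nozzle cap: 0 = up, 0.008 m = fully down (about 6 N); it springs back by itself.
- cap_top (a point): Centre of the top face of the round orange nozzle cap (34 mm across), about 180 mm above the table, on the fixed green primer can (56 mm across, foot 84 mm across) that stands left of the cabinet. The cap goes straight down.
- sleeve0: Black plastic sleeve, open at both ends, standing on the cardboard sheet (4 mm thick): 62 mm high, 52 mm outside diameter, with a 64 mm wide skirt on its lowest 14 mm; straight bore 38 mm. Origin at the centre of its underside, z up along the bore. Two to four sleeves are present.
- sleeve1: Black plastic sleeve, open at both ends, standing on the cardboard sheet (4 mm thick): 62 mm high, 52 mm outside diameter, with a 64 mm wide skirt on its lowest 14 mm; straight bore 38 mm. Origin at the centre of its underside, z up along the bore. Two to four sleeves are present.
- sleeve2: Black plastic sleeve, open at both ends, standing on the cardboard sheet (4 mm thick): 62 mm high, 52 mm outside diameter, with a 64 mm wide skirt on its lowest 14 mm; straight bore 38 mm. Origin at the centre of its underside, z up along the bore. Two to four sleeves are present.
- sleeve3: Black plastic sleeve, open at both ends, standing on the cardboard sheet (4 mm thick): 62 mm high, 52 mm outside diameter, with a 64 mm wide skirt on its lowest 14 mm; straight bore 38 mm. Origin at the centre of its underside, z up along the bore. Two to four sleeves are present.
- ink_jar: Bystander: white ink jar with a red lid, 70 mm across, 85 mm high; origin at the centre of its underside.
- spatula: Bystander: ink spatula 200 mm long lying flat, along its x; origin at the middle of its underside.
Not all that is in view belongs to the job. What is shaped like the sleeve3 but turquoise is not meant. There is more than one size of the part that bears cap; the job needs the larger.

How it is judged:
On the way, in this order (a step that is already met when the one before it is completed fails the run):
1. the drawer is pulled open, at least 150 mm (value of joint drawer above 0.15 m), for 0.2 s.
2. every sleeve stands on the drawer floor over a post (x of sleeve0 in the frame of drawer_handle between 0.131 and 0.143 m and z of sleeve0 in the frame of drawer_handle between -0.071 and -0.061 m and (y of sleeve0 in the frame of drawer_handle between -0.138 and -0.126 m or y of sleeve0 in the frame of drawer_handle between -0.05 and -0.038 m or y of sleeve0 in the frame of drawer_handle between 0.038 and 0.05 m or y of sleeve0 in the frame of drawer_handle between 0.126 and 0.138 m) and angle between each of sleeve0, sleeve1, sleeve2, sleeve3's own z axis and vertical below 0.1 rad and x of sleeve1 in the frame of drawer_handle between 0.131 and 0.143 m and z of sleeve1 in the frame of drawer_handle between -0.071 and -0.061 m and (y of sleeve1 in the frame of drawer_handle between -0.138 and -0.126 m or y of sleeve1 in the frame of drawer_handle between -0.05 and -0.038 m or y of sleeve1 in the frame of drawer_handle between 0.038 and 0.05 m or y of sleeve1 in the frame of drawer_handle between 0.126 and 0.138 m) and x of sleeve2 in the frame of drawer_handle between 0.131 and 0.143 m and z of sleeve2 in the frame of drawer_handle between -0.071 and -0.061 m and (y of sleeve2 in the frame of drawer_handle between -0.138 and -0.126 m or y of sleeve2 in the frame of drawer_handle between -0.05 and -0.038 m or y of sleeve2 in the frame of drawer_handle between 0.038 and 0.05 m or y of sleeve2 in the frame of drawer_handle between 0.126 and 0.138 m) and x of sleeve3 in the frame of drawer_handle between 0.131 and 0.143 m and z of sleeve3 in the frame of drawer_handle between -0.071 and -0.061 m and (y of sleeve3 in the frame of drawer_handle between -0.138 and -0.126 m or y of sleeve3 in the frame of drawer_handle between -0.05 and -0.038 m or y of sleeve3 in the frame of drawer_handle between 0.038 and 0.05 m or y of sleeve3 in the frame of drawer_handle between 0.126 and 0.138 m)), for 0.3 s.
3. the drawer is shut (within 8 mm) with all sleeves on their posts (all of step 2 and value of joint drawer below 0.008 m), for 0.2 s.
4. with the drawer shut the nozzle cap is pressed down at least 6 of its 8 mm (value of joint cap above 0.006 m and value of joint drawer below 0.012 m), for 0.1 s.
At the end, for the whole second after the job is handed in: The drawer is open again by at least 150 mm, every sleeve stands upright and at rest over a post (within 6 mm of its axis, underside within 5 mm of the drawer floor), the cap is up again (all of step 2 and value of joint drawer above 0.15 m and value of joint cap below 0.002 m and linear speed of each of sleeve0, sleeve1, sleeve2, sleeve3 below 0.03 m/s); the robot touches nothing.
It fails at once if the cap is pressed (over 4 mm) while the drawer is open more than 20 mm (value of joint cap above 0.004 m and value of joint drawer above 0.02 m).
It fails at once if the ink jar or the spatula is moved more than 30 mm or tipped over (distance of any of ink_jar, spatula from where it was at the start of the episode above 0.03 m or angle between any of ink_jar, spatula's own z axis and vertical above 0.6 rad).
Of sleeve0, sleeve1, sleeve2, sleeve3 only 2 to 4 are there at a start; the rules pass over those that are not, and their reading is None.
At some moment in a run one of sleeve0, sleeve1, sleeve2, sleeve3 may be knocked a few centimetres aside while the robot is not near it.
It also fails if it takes over 210 s, if anything falls off the work surface, if the arm or the gripper's body presses on something with over 40 N, if the wrist force passes 120 N, or if a joint passes its speed limit or range.

## Robot

A 7-joint arm with a two-finger parallel gripper is mounted at the origin on the work surface. World frame = base frame: x ahead of the robot, y to its left, z up, the work surface at z = 0. Lengths are in m, angles in rad, forces in N, time in s.
With the tool pointing down it reaches from about 0.4 to 0.925 m from the base axis. Payload 4.1 kg.
Tool frame: the origin (TCP) lies on the centre line of the jaws, within the pads' length; the fingertips stand 8 mm ahead of it and the grasp point (between the pads) lies 11 mm behind it; z points along the fingers, y is the direction in which the jaws open and shut (so a half turn about z gives the same grasp; the last joint's range is limited). The gripper opens to 85 mm and grips with 20 to 120 N. Pads are 22 mm wide; open, the fingers measure 114 mm over their backs; the gripper's body (76 mm by 85 mm) begins 54 mm behind the grasp point. The pads swing forward as they close: fully open they stand 13 mm farther back than shut.
Start: joints at [1.165, 0.398, 0.045, 1.537, -0.019, 1.207, -0.051], TCP at [0.196, -0.62, 0.239] pointing down, gripper open.
Joint ranges: [-2.82, 2.82], [-0.49, 2.23], [-1.37, 1.46], [0, 2.46], [-1.36, 4.5], [0.23, 2], [-2.94, 2.94]. Speed limits (rad/s): [2.57, 2.57, 3.14, 3.14, 3.14, 3.14, 3.14].

## Interface

Orientations are given as a rotation vector (axis times angle).
In Python, from bench import bot gives the robot as it stands.
- The arm moves only by the tool move_arm, never from a script. Its argument "increments" is a list of rows, each a list of 3 entries, a list of its own where there are three numbers: the shift along the tool's x, y, z in cm, then the turn about the tool's z in degrees, then the opening, from 0 (shut) to 1 (fully open). In form: [[[x, y, z], roll, jaw], ...]. A call has 1 to 10 rows; each row is the pose to reach, as a shift and turn from the pose commanded when the call began, along the tool's axes at that moment; what a row does not reach only later rows make up. A row lasts 1/10 s, in which the tool goes at most 50 mm and 8.59 degrees, less where a joint would pass 70% of its speed; a pose out of reach is approached as far as the arm can. A call with a gripper value outside its range is refused whole. The fingers move at their own pace and stop on an object; "squeeze" is the grip in N (left out, the last holds). Time passes only in rows, so rows that repeat a pose let the fingers close. It gives the time, the measured TCP pose, the force and the opening at its end, in the units of the state.
- bot.state(): the state, without advancing time (a new reading comes with each control period).
- bot.camera(name): name is "scene" or "top" or "wrist"; returns the picture (400x640x3 uint8, blue, green, red); there is no depth.
- bot.calibration(name): a dict with "mtx" (3x3 intrinsics, pixels), "k1" (the pictures are not rectified: a ray, as slopes to the right and down, at radius r is drawn at 1 + k1 r^2 times it, then the intrinsics apply), "extrinsics" (4x4, takes a point from world to camera coordinates); the wrist camera has in their place "hand_eye" (4x4, takes a point from camera to tool coordinates, whose origin is the TCP and whose axes are the flange's). Camera axes: x right, y up, looking along -z (the intrinsics and any distortion apply to the point x, -y, -z); pixel columns grow to the right and rows downward; lengths in m; the calibration is good to about 2 mm. A picture is of the moment at which its call begins: read the wrist's pose just before it. calibration takes no time and is no camera call.
- bot.finish_job(): hands the job in, once; it reports no verdict.
The state is a dict: "time_s": time; "joint_positions": joint angles; "qvel": joint speeds; "tau": joint torques, N m; "tool_pos": TCP position; "tcp_rot": TCP orientation; "contact_force": force on the tool from outside, world axes, zero at the start; "ft_torque": the same for the moment, N m; "grip_width": finger opening in m.
Only numpy, scipy, OpenCV 4.12 (cv2) and the standard library are available. Lean on these libraries where they do the work, as an engineer would, in place of code of your own. Each camera call takes 0.05 s, during which the arm holds its last target.

## Working session

There is one attempt and no reset: what is moved stays moved. The work goes in short steps, Python scripts to look and compute and a tool call to move; the robot and the scene stay as the last step left them, time stands still between calls to the robot, and variables do not carry over. Pictures are saved under pics/ and viewed, and the job is handed in when it is done.

Besides the shell and the picture viewer there is one more tool, called after ">>>" by a JSON object that holds its "method" and its "body", one argument or row to a line. move_arm: Moves the arm, as the interface text tells. Its arguments: {"type":"object","properties":{"increments":{"type":"array"},"squeeze":{"type":"number"}},"required":["increments"]}

```bash
ls; mkdir -p pics; python3 - <<'E'
from bench import bot
import cv2,numpy as np
np.set_printoptions(precision=4,suppress=True)
s=bot.state()
for k,v in s.items(): print(k,v)
for n in ["scene","top","wrist"]:
    print(n,bot.calibration(n))
    cv2.imwrite(f"pics/{n}0.png",bot.camera(n))
E
```

```text
pics
time_s 0.0
joint_positions [ 1.165   0.3992  0.045   1.5379 -0.0187  1.2069 -0.0507]
qvel [-0.0009  0.0008 -0.0015  0.001   0.0011 -0.002  -0.0014]
tau [  0.0003 -47.5127   1.3646 -25.422    0.0114   0.0094   0.    ]
tool_pos [ 0.1962 -0.619   0.2383]
tcp_rot [-3.1028 -0.48    0.0006]
contact_force [0.3369 0.0604 0.1986]
ft_torque [-0.0274 -0.0418 -0.0269]
grip_width 0.0854233708295433
scene {'mtx': array([[390.7553,   0.    , 315.0886],
       [  0.    , 390.7553, 204.0365],
       [  0.    ,   0.    ,   1.    ]]), 'k1': -0.08557739255946784, 'extrinsics': array([[-0.1888,  0.982 ,  0.007 ,  0.0543],
       [-0.6152, -0.1238,  0.7786,  0.2534],
       [ 0.7654,  0.1427,  0.6275, -1.5783],
       [ 0.    ,  0.    ,  0.    ,  1.    ]])}
top {'mtx': array([[439.5721,   0.    , 312.7928],
       [  0.    , 439.5721, 200.658 ],
       [  0.    ,   0.    ,   1.    ]]), 'k1': -0.08911417463067191, 'extrinsics': array([[ 0.0295, -0.9994,  0.0162,  0.0306],
       [ 0.983 ,  0.032 ,  0.181 , -0.5708],
       [-0.1814,  0.0106,  0.9834, -1.298 ],
       [ 0.    ,  0.    ,  0.    ,  1.    ]])}
wrist {'mtx': array([[348.9347,   0.    , 311.8723],
       [  0.    , 348.9347, 203.7643],
       [  0.    ,   0.    ,   1.    ]]), 'k1': -0.04947119201106944, 'hand_eye': array([[-0.0001,  0.9466,  0.3225,  0.0831],
       [ 1.    , -0.0002,  0.0009,  0.0005],
       [ 0.0009,  0.3225, -0.9466, -0.1345],
       [ 0.    ,  0.    ,  0.    ,  1.    ]])}
```

View pics/top0.png

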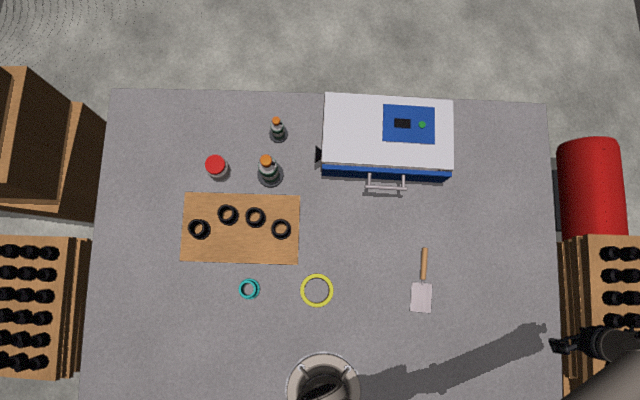

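View pics/scene0.png

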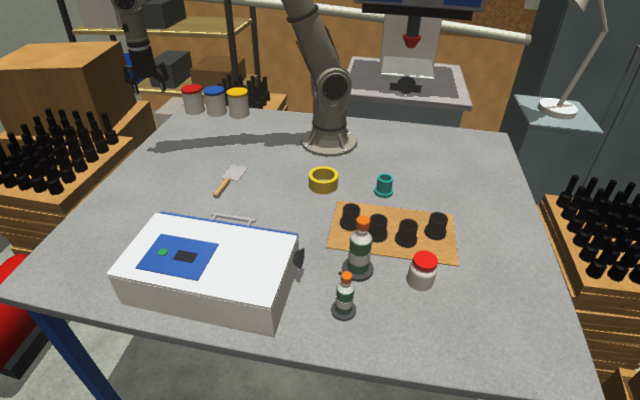

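View pics/wrist0.png

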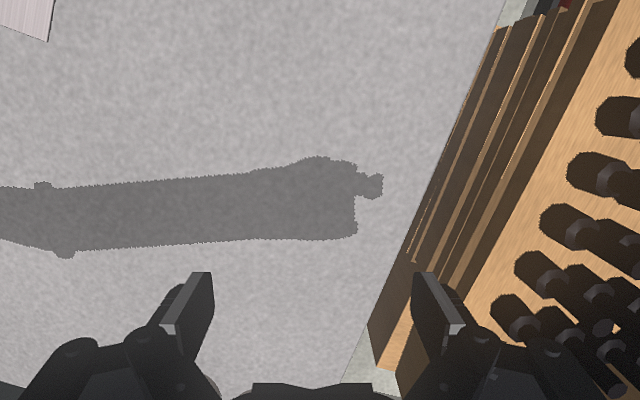

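The top view shows four black sleeves near (199,229), (228,214), (255,216) and (281,229). The handle is near (386,187), the larger primer can's cap near (266,161), the small can at (277,121), the jar at (215,165) and the spatula at (423,280). I'll enlarge it.

```bash
cat > h.py <<'E'
from bench import bot
import cv2,numpy as np
from scipy.spatial.transform import Rotation as R
np.set_printoptions(precision=4,suppress=True)
def ext(n,st=None):
    c=bot.calibration(n)
    if n=="wrist":
        T=np.eye(4); T[:3,:3]=R.from_rotvec(st["tcp_rot"]).as_matrix(); T[:3,3]=st["tool_pos"]
        return c,np.linalg.inv(T@c["hand_eye"])
    return c,c["extrinsics"]
def pix2w(n,u,v,z,st=None):
    c,E=ext(n,st)
    K=c["mtx"]; d=np.array([(u-K[0,2])/K[0,0],(v-K[1,2])/K[1,1]])
    s=d.copy()
    for _ in range(30): s=d/(1+c["k1"]*(s@s))
    ray=E[:3,:3].T@np.array([s[0],-s[1],-1]); o=-E[:3,:3].T@E[:3,3]
    return o+ray*(z-o[2])/ray[2]
def w2pix(n,p,st=None):
    c,E=ext(n,st); q=E[:3,:3]@np.asarray(p)+E[:3,3]
    s=np.array([q[0],-q[1]])/-q[2]; s=s*(1+c["k1"]*(s@s)); K=c["mtx"]
    return np.array([K[0,0]*s[0]+K[0,2],K[1,1]*s[1]+K[1,2]])
def crop(img,u0,v0,u1,v1,k,name):
    cv2.imwrite("pics/"+name,cv2.resize(img[v0:v1,u0:u1],None,fx=k,fy=k,interpolation=cv2.INTER_CUBIC))
E
python3 - <<'E'
from h import *
im=cv2.imread("pics/top0.png")
crop(im,180,100,310,250,5,"t0a.png".replace("t0a","t0a"))
crop(im,180,185,310,270,6,"t0b.png")
crop(im,310,85,460,200,5,"t0c.png")
crop(im,190,100,310,200,5,"t0a.png")
E
```

```text
(no output)
```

View pics/t0b.png

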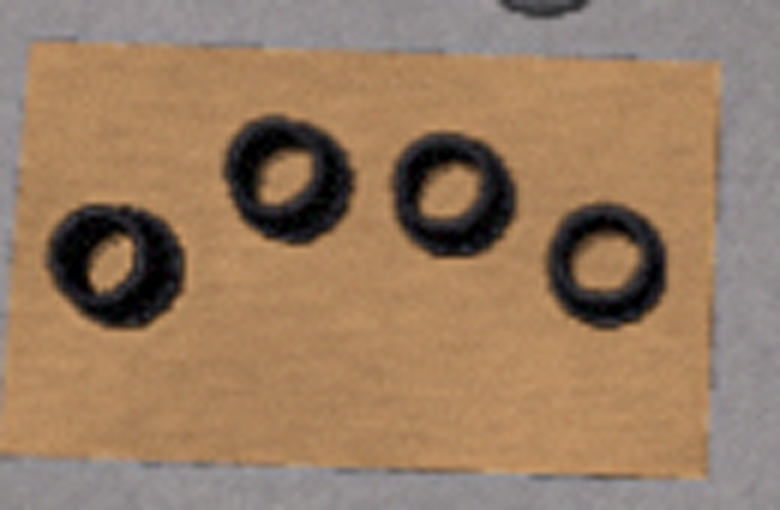

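View pics/t0c.png

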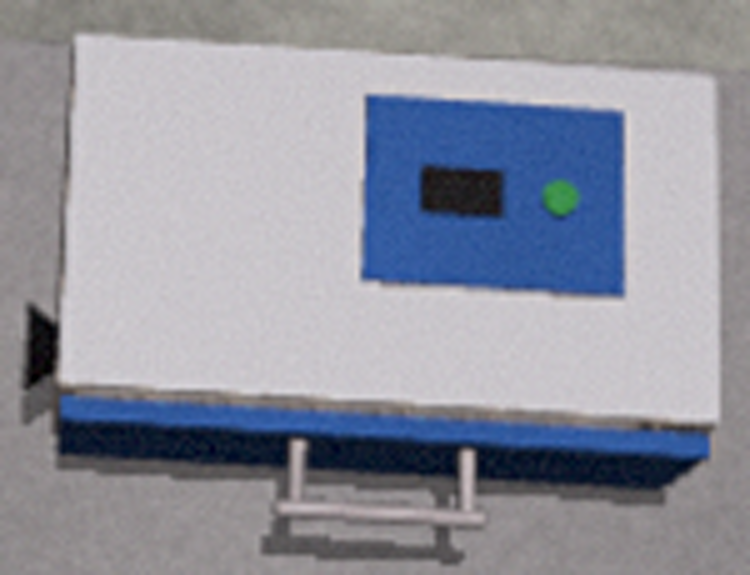

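View pics/t0a.png

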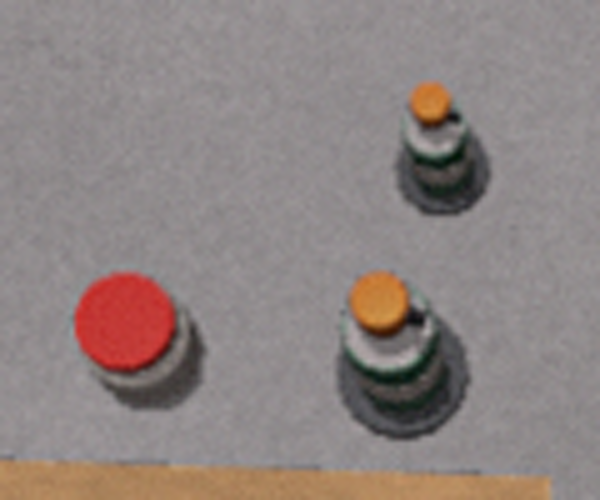

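```bash
python3 - <<'E'
from h import *
P=lambda u,v,z:pix2w("top",u,v,z)
a=P(310+275/5,85+508/5,.088);b=P(310+487/5,85+519/5,.088)
print("handle",a,b,(a+b)/2,np.linalg.norm(a-b))
for u,v in [(104,260),(281,172),(448,188),(604,259)]: print("sl",P(180+u/6,185+v/6,.066))
print("cap",P(190+379/5,100+302/5,.18))
c=P(310+58/5,85+385/5,.115);d=P(310+718/5,85+425/5,.115);print("cab",c,d,np.linalg.norm(c-d),np.degrees(np.arctan2(*(c-d)[[0,1]])))
e=P(310+76/5,85+36/5,.115);print(e,np.linalg.norm(e-c))
print("jar",P(190+125/5,100+322/5,.085))
for u,v in [(424,247),(421,312)]:print("spat",P(u,v,.005))
E
```

```text
handle [ 0.6111 -0.1074  0.088 ] [ 0.6086 -0.2364  0.088 ] [ 0.6098 -0.1719  0.088 ] 0.12901516630912468
sl [0.471  0.3933 0.066 ]
sl [0.5185 0.3069 0.066 ]
sl [0.5132 0.2222 0.066 ]
sl [0.4799 0.1423 0.066 ]
cap [0.657  0.1856 0.18  ]
cab [0.6757 0.0262 0.115 ] [ 0.6654 -0.3718  0.115 ] 0.39805721880663536 1.4783339528178432
[0.899  0.0207 0.115 ] 0.22339178021992945
jar [0.6659 0.3495 0.085 ]
spat [ 0.4411 -0.3071  0.005 ]
spat [ 0.2402 -0.296   0.005 ]
```

```bash
cat >> h.py <<'E'
def need(p,yaw,st=None):
    """shift in tool axes (cm) and roll (deg) to bring TCP to p, tool x at world yaw deg"""
    st=st or bot.state()
    M=R.from_rotvec(st["tcp_rot"]).as_matrix()
    d=M.T@(np.asarray(p)-np.array(st["tool_pos"]))*100
    cy=np.degrees(np.arctan2(M[1,0],M[0,0]))
    r=-(yaw-cy); r=(r+180)%360-180
    print("shift",np.round(d,2),"roll",round(r,2),"tilt",M[:,2])
E
python3 - <<'E'
from h import *
need([.612,-.172,.238],88.5)
E
```

```text
shift [ 53.15 -30.07   0.09] roll -70.91 tilt [-0.0005  0.0014 -1.    ]
```

>>> {"method": "move_arm", "body": {
  "increments": [
    [[4,-2.3,0],-7,1],
    [[8,-4.5,0],-14,1],
    [[12,-6.8,0],-21,1],
    [[16,-9,0],-28,1],
    [[20,-11.3,0],-35,1],
    [[24,-13.6,0],-43,1],
    [[28,-15.8,0],-50,1],
    [[32,-18.1,0],-57,1],
    [[36,-20.4,0],-64,1],
    [[40,-22.6,0],-70.9,1]
  ]
}}

```text
time_s: 1.15
tool_pos: [0.5102, -0.2818, 0.2392]
tcp_rot: [2.245, 2.197, -0.0]
contact_force: [0.1, 0.5, -0.4]
grip_width: 0.0853
```

```bash
python3 - <<'E'
from h import *
print(bot.state()["joint_positions"],bot.state()["tool_pos"])
need([.612,-.172,.238],88.5)
E
```

```text
[ 0.7272  0.295  -0.3662  1.6938  0.1134  1.1738  0.31  ] [ 0.5102 -0.2818  0.2392]
shift [11.19  9.94  0.12] roll 0.27 tilt [-0.0002 -0.0002 -1.    ]
```

>>> {"method": "move_arm", "body": {
  "increments": [
    [[3.7,3.3,0],0.3,0.5],
    [[7.5,6.6,0],0.3,0.5],
    [[11.2,9.9,0],0.3,0.5],
    [[11.2,9.9,0],0.3,0.5],
    [[11.2,9.9,0],0.3,0.5]
  ]
}}

```text
time_s: 1.65
tool_pos: [0.6118, -0.1722, 0.2387]
tcp_rot: [-2.252, -2.189, 0.001]
contact_force: [0.1, -1.1, 0.1]
grip_width: 0.0424
```

```bash
python3 - <<'E'
from h import *
st=bot.state();im=bot.camera("wrist");cv2.imwrite("pics/w1.png",im)
print(st["tool_pos"],st["tcp_rot"],st["grip_width"])
E
```

```text
[ 0.6118 -0.1722  0.2387] [-2.2516 -2.1893  0.0005] 0.04243464613885891
```

View pics/w1.png

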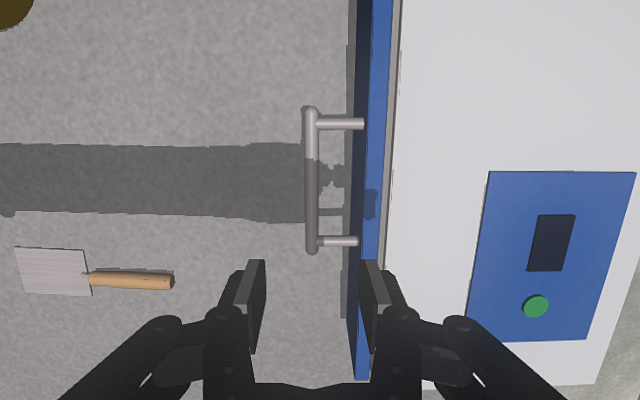

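The bar runs from (310,107) to (312,253) in the wrist view. The drawer front's upper outer edge is at about x=372, row 50 and x=363, row 370.

```bash
python3 - <<'E'
from h import *
st=bot.state()
P=lambda u,v,z:pix2w("wrist",u,v,z,st)
a=P(310,108,.085);b=P(312,252,.085);print(a,b,(a+b)/2,np.linalg.norm(a-b))
for u,v in [(373,20),(368,150)]: print("front edge outer",P(u,v,.105))
for u,v in [(401,20),(385,330)]: print("roof edge",P(u,v,.115))
print(P(120,265,.003))
need([.612,-.172,.096],88.5)
E
```

```text
[ 0.6113 -0.1088  0.085 ] [ 0.6089 -0.2364  0.085 ] [ 0.6101 -0.1726  0.085 ] 0.1276691946836326
front edge outer [ 0.6573 -0.049   0.105 ]
front edge outer [ 0.6552 -0.1404  0.105 ]
roof edge [ 0.6746 -0.051   0.115 ]
roof edge [ 0.6726 -0.3015  0.115 ]
[ 0.3737 -0.289   0.003 ]
shift [ 0.25  0.12 14.27] roll -0.3 tilt [-0.0014 -0.0006 -1.    ]
```

>>> {"method": "move_arm", "body": {
  "increments": [
    [[0,0,3],0,0.4],
    [[0,0,6],0,0.4],
    [[0,0,9],0,0.4],
    [[0,0,12],0,0.4],
    [[0,0,14],0,0.4],
    [[0,0,15.5],0,0.4],
    [[0,0,16.4],0,0.4],
    [[0,0,16.4],0,0.4]
  ]
}}

```text
time_s: 2.5
tool_pos: [0.6103, -0.175, 0.0744]
tcp_rot: [-2.257, -2.184, 0.002]
contact_force: [0.2, 0.1, 0.9]
grip_width: 0.034
```

>>> {"method": "move_arm", "body": {
  "increments": [
    [[0,0,0],0,0],
    [[0,0,0],0,0],
    [[0,0,0],0,0],
    [[0,0,0],0,0]
  ],
  "squeeze": 50
}}

```text
time_s: 2.9
tool_pos: [0.6121, -0.1744, 0.0766]
tcp_rot: [2.255, 2.184, 0.001]
contact_force: [-1.5, 0.4, 5.4]
grip_width: 0.0103
```

>>> {"method": "move_arm", "body": {
  "increments": [
    [[0,-1,0],0,0],
    [[0,-3,0],0,0],
    [[0,-5,0],0,0],
    [[0,-7,0],0,0],
    [[0,-9,0],0,0],
    [[0,-11,0],0,0],
    [[0,-13,0],0,0],
    [[0,-15,0],0,0],
    [[0,-16.8,0],0,0],
    [[0,-17.8,0],0,0]
  ]
}}

```text
time_s: 3.9
tool_pos: [0.435, -0.1699, 0.0767]
tcp_rot: [2.252, 2.18, 0.005]
contact_force: [18.9, -5.1, -15.6]
grip_width: 0.01
```

>>> {"method": "move_arm", "body": {
  "increments": [
    [[0,0,0],0,0],
    [[0,0,0],0,0],
    [[0,0,0],0,0]
  ]
}}

```text
time_s: 4.2
tool_pos: [0.4352, -0.1699, 0.0766]
tcp_rot: [2.253, 2.182, 0.002]
contact_force: [3.4, -4.2, 5.2]
grip_width: 0.0106
```

>>> {"method": "move_arm", "body": {
  "increments": [
    [[0,0,0],0,0.45],
    [[0,0,0],0,0.45],
    [[0,0,-3],0,0.45],
    [[0,0,-7],0,0.45],
    [[0,0,-12],0,0.45],
    [[0,0,-16],0,0.45],
    [[0,4,-18],0,0.45],
    [[0,8,-18],0,0.45],
    [[0,9,-18],0,0.45],
    [[0,9,-18],0,0.45]
  ]
}}

```text
time_s: 5.2
tool_pos: [0.5232, -0.1701, 0.2537]
tcp_rot: [-2.252, -2.185, 0.001]
contact_force: [-0.7, 0.0, -0.6]
grip_width: 0.0387
```

```bash
python3 - <<'E'
from h import *
st=bot.state();im=bot.camera("wrist");cv2.imwrite("pics/w2.png",im)
print(st["tool_pos"],st["tcp_rot"],st["grip_width"])
im=bot.camera("top");cv2.imwrite("pics/top2.png",im);crop(im,170,90,460,300,2.7,"top2c.png")
E
```

```text
[ 0.5232 -0.1701  0.2537] [-2.2516 -2.1853  0.0011] 0.038682965554292556
```

View pics/w2.png

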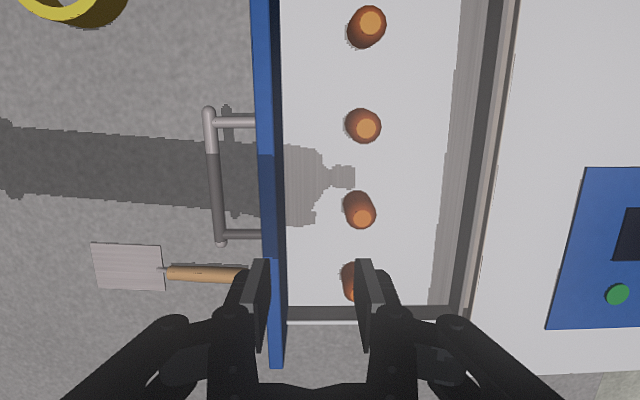

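View pics/top2c.png

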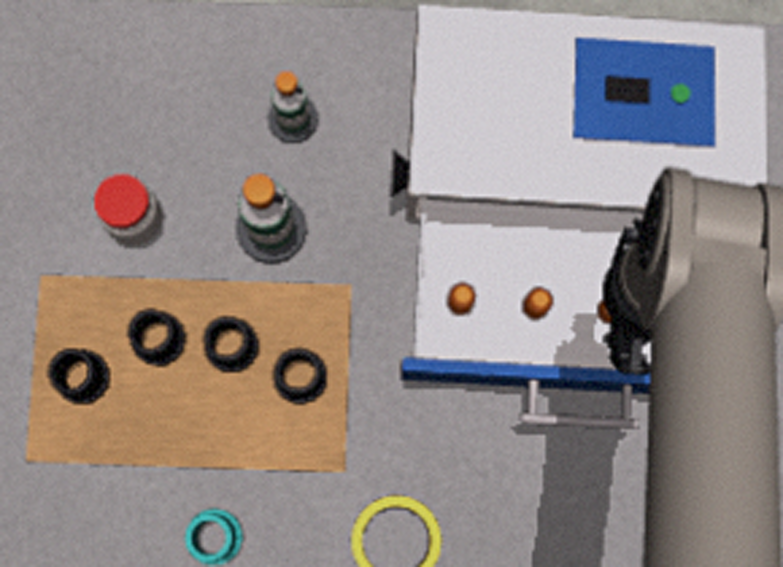

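The wrist view shows the post tips at (371,22), (363,126) and (362,217), with the fourth behind the finger. Handle ends are at (209,110) and (220,242).

```bash
python3 - <<'E'
from h import *
st={"tool_pos":[ 0.5232,-0.1701,0.2537],"tcp_rot":[-2.2516,-2.1853,0.0011]}
P=lambda u,v,z:pix2w("wrist",u,v,z,st)
for u,v in [(371,22),(363,126),(362,217)]: print("post w",P(u,v,.066))
a=P(209,110,.085);b=P(220,242,.085);print("handle",a,b,(a+b)/2)
for u,v in [(461.5,296),(539,300)]: print("post top",pix2w("top",170+u/2.7,90+v/2.7,.066))
for u,v in [(79,373),(155.5,333),(231,341),(299.5,373)]: print("sl",pix2w("top",170+u/2.7,90+v/2.7,.066))
E
```

```text
post w [ 0.5763 -0.0369  0.066 ]
post w [ 0.5705 -0.1232  0.066 ]
post w [ 0.5709 -0.2117  0.066 ]
handle [ 0.4373 -0.1036  0.085 ] [ 0.433  -0.2262  0.085 ] [ 0.4352 -0.1649  0.085 ]
post top [ 0.5729 -0.0371  0.066 ]
post top [ 0.5712 -0.1248  0.066 ]
sl [0.4717 0.3875 0.066 ]
sl [0.5196 0.3047 0.066 ]
sl [0.5134 0.2196 0.066 ]
sl [0.4799 0.1415 0.066 ]
```

>>> {"method": "move_arm", "body": {
  "increments": [
    [[4.5,0,0],0,1],
    [[9,0,0],0,1],
    [[13.5,0,0],0,1],
    [[18,0,0],0,1],
    [[22.5,-0.5,0],0,1],
    [[27,-1,0],0,1],
    [[31.5,-1.5,0],0,1],
    [[36,-2,0],0,1],
    [[36,-2,0],0,1],
    [[36,-2,0],0,1]
  ]
}}

```text
time_s: 6.3
tool_pos: [0.5131, 0.1893, 0.2548]
tcp_rot: [2.253, 2.189, -0.004]
contact_force: [0.2, -1.1, -1.0]
grip_width: 0.0856
```

```bash
python3 - <<'E'
from h import *
st=bot.state();im=bot.camera("wrist");cv2.imwrite("pics/w3.png",im)
print(st["tool_pos"].tolist(),st["tcp_rot"].tolist(),st["grip_width"],st["joint_positions"])
E
```

```text
[0.5130780324428021, 0.18929849914052482, 0.25476757968507546] [2.2531775404356504, 2.188672138369493, -0.0037665352255258386] 0.08563105221024077 [ 0.1406  0.2541 -0.6819  1.7482  0.1718  1.2017 -0.6173]
```

View pics/w3.png

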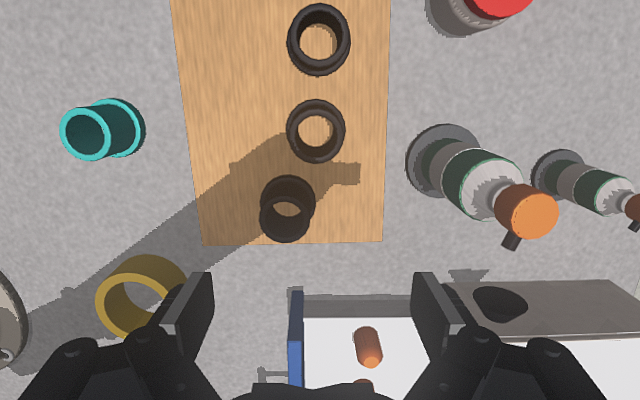

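```bash
python3 - <<'E'
from h import *
im=cv2.imread("pics/w3.png")
crop(im,240,0,400,150,4,"w3a.png");crop(im,240,150,340,250,6,"w3b.png")
E
```

```text
(no output)
```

View pics/w3a.png

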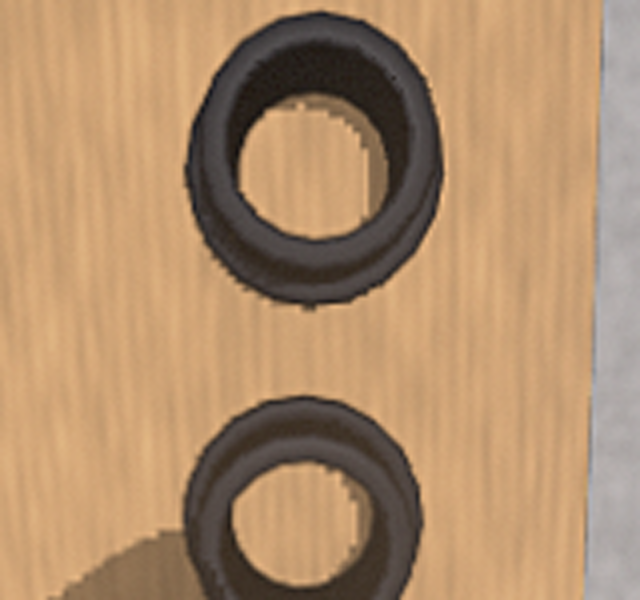

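View pics/w3b.png

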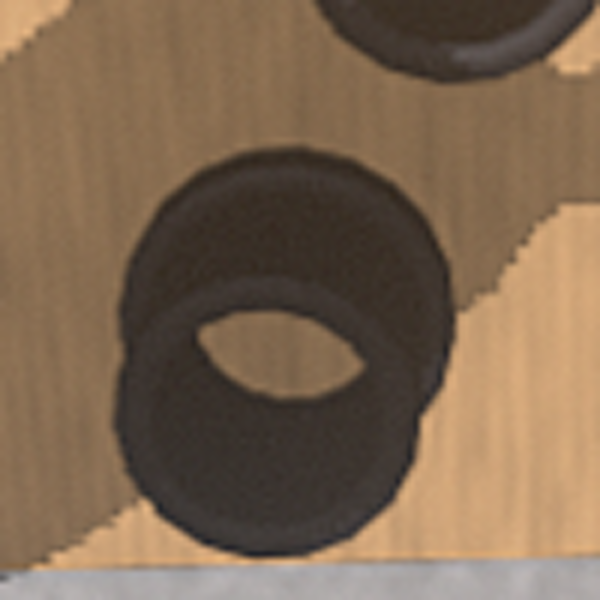

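```bash
python3 - <<'E'
from h import *
st={"tool_pos":[0.51308,0.1893,0.25477],"tcp_rot":[2.25318,2.18867,-.00377]}
for u,v in [(284.5,219.3),(315.5,135.5),(320.2,34.5)]: print(pix2w("wrist",u,v,.066,st))
print("cap",pix2w("wrist",527,215,.18,st))
need([.480,.1435,.1],88.6)
E
```

```text
[0.4843 0.1462 0.066 ]
[0.5173 0.2279 0.066 ]
[0.5235 0.3132 0.066 ]
cap [0.6534 0.1889 0.18  ]
shift [-4.48 -3.22 15.48] roll -0.44 tilt [-0.0013 -0.0025 -1.    ]
```

>>> {"method": "move_arm", "body": {
  "increments": [
    [[-2.5,-1.5,4],0,1],
    [[-4.5,-3.0,8.5],0,1],
    [[-4.5,-3.0,12.5],0,1],
    [[-4.5,-3.0,16],0,1],
    [[-4.5,-3.0,18.5],0,1],
    [[-4.5,-3.0,20.5],0,1],
    [[-4.5,-3.0,21.4],0,1],
    [[-4.5,-3.0,21.4],0,1]
  ]
}}

```text
time_s: 7.15
tool_pos: [0.4825, 0.143, 0.0403]
tcp_rot: [-2.259, -2.183, 0.005]
contact_force: [-0.2, 0.7, -0.1]
grip_width: 0.0854
```

>>> {"method": "move_arm", "body": {
  "increments": [
    [[0,0,0],0,0.6],
    [[0,0,0],0,0.4],
    [[0,0,0],0,0.4],
    [[0,0,0],0,0.4]
  ],
  "squeeze": 25
}}

```text
time_s: 7.55
tool_pos: [0.4844, 0.1452, 0.0426]
tcp_rot: [2.256, 2.184, 0.002]
contact_force: [-1.0, -1.2, 6.1]
grip_width: 0.0507
```

>>> {"method": "move_arm", "body": {
  "increments": [
    [[0,0,-2],0,0.4],
    [[0,0,-5],0,0.4],
    [[0,0,-9],0,0.4],
    [[0,0,-13],0,0.4],
    [[-3,0,-16],0,0.4],
    [[-7,0,-16],0,0.4],
    [[-11,0,-16],0,0.4],
    [[-15,0,-16],0,0.4],
    [[-15,0,-16],0,0.4],
    [[-15,0,-16],0,0.4]
  ]
}}

```text
time_s: 8.55
tool_pos: [0.4783, -0.0056, 0.2013]
tcp_rot: [2.259, 2.183, -0.0]
contact_force: [-0.3, 1.4, -1.2]
grip_width: 0.0506
```

```bash
python3 - <<'E'
from h import *
st=bot.state();im=bot.camera("wrist");cv2.imwrite("pics/w4.png",im)
print(st["tool_pos"].tolist(),st["tcp_rot"].tolist(),st["grip_width"],st["joint_positions"])
need([.568,-.300,.16],88.6,st)
im=bot.camera("scene");cv2.imwrite("pics/s4.png",im)
E
```

```text
[0.47833250916905035, -0.005649104032219675, 0.20129591869409205] [2.259205285621169, 2.182888523372637, -8.248637949086573e-05] 0.05062481408989705 [ 0.4566  0.1569 -0.5863  1.9671  0.1002  1.0456 -0.2088]
shift [-29.11   9.97   4.13] roll -0.57 tilt [ 0.     -0.0001 -1.    ]
```

View pics/w4.png

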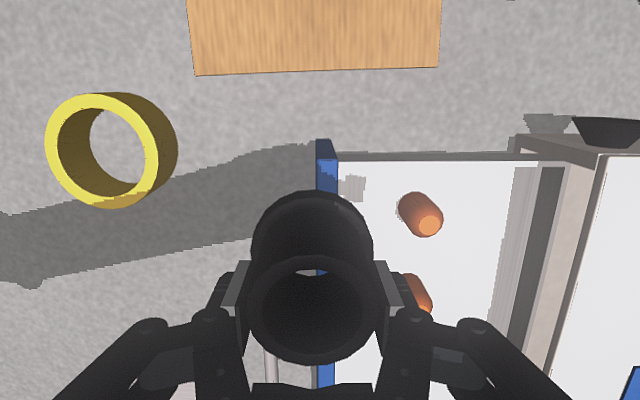

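View pics/s4.png

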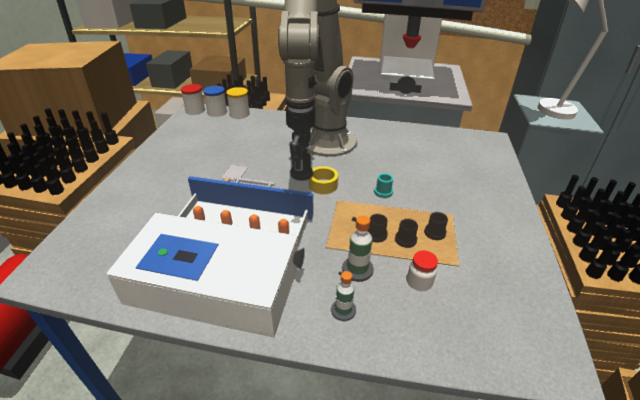

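```bash
python3 - <<'E'
from h import *
st={"tool_pos":[0,0,0],"tcp_rot":[np.pi,0,0]} # tool frame: x same, y flipped, z flipped
print(pix2w("wrist",309.5,309.5,.024,st))
im=cv2.imread("pics/w4.png");crop(im,210,170,420,390,3.2,"w4a.png")
E
```

```text
[0.0032 0.0008 0.024 ]
```

View pics/w4a.png

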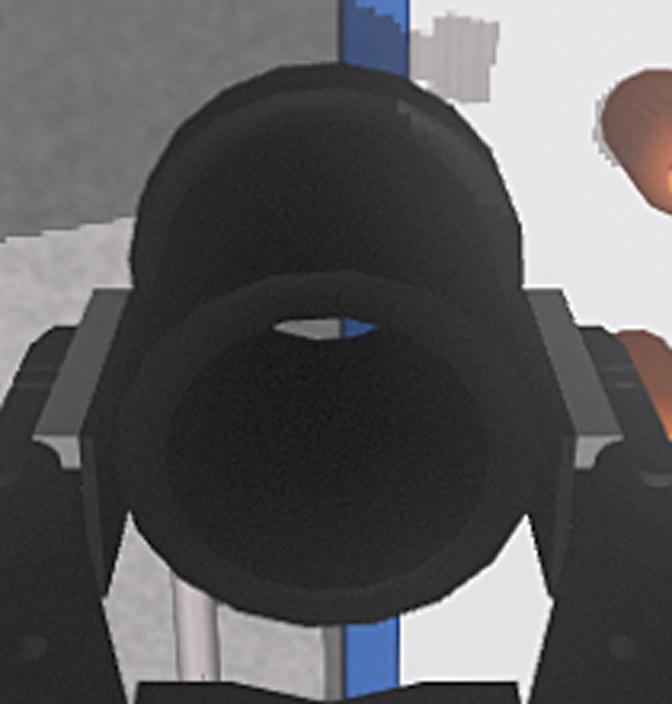

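>>> {"method": "move_arm", "body": {
  "increments": [
    [[-4,1.5,0],0,0.4],
    [[-8.5,3,0],0,0.4],
    [[-13,4.5,0],0,0.4],
    [[-17.5,6,0],0,0.4],
    [[-22,7.6,0],0,0.4],
    [[-26,9,0],0,0.4],
    [[-29.2,10,1],-0.6,0.4],
    [[-29.2,10,3],-0.6,0.4],
    [[-29.2,10,4.2],-0.6,0.4],
    [[-29.2,10,4.2],-0.6,0.4]
  ]
}}

```text
time_s: 9.65
tool_pos: [0.5685, -0.2968, 0.1568]
tcp_rot: [-2.238, -2.198, 0.001]
contact_force: [0.3, 0.4, -1.2]
grip_width: 0.051
```

```bash
python3 - <<'E'
from h import *
st=bot.state();im=bot.camera("wrist");cv2.imwrite("pics/w5.png",im)
print(st["tool_pos"].tolist(),st["tcp_rot"].tolist(),st["grip_width"],st["contact_force"])
need([.5685,-.3015,.105],88.6,st)
im=bot.camera("scene");crop(im,120,120,370,300,3.2,"s5.png")
E
```

```text
[0.5685416176446181, -0.2968405587801544, 0.15683693116683206] [-2.237614618777355, -2.1976498557398982, 0.0007901174819678798] 0.051017102326619844 [ 0.3085  0.3513 -1.2397]
shift [-0.48  0.03  5.18] roll 0.37 tilt [-0.004   0.0034 -1.    ]
```

View pics/w5.png

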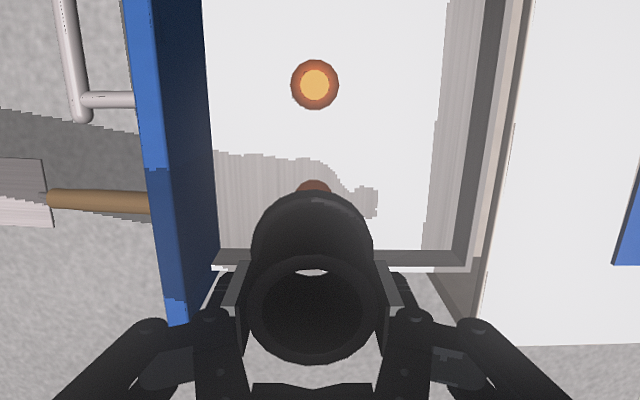

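View pics/s5.png

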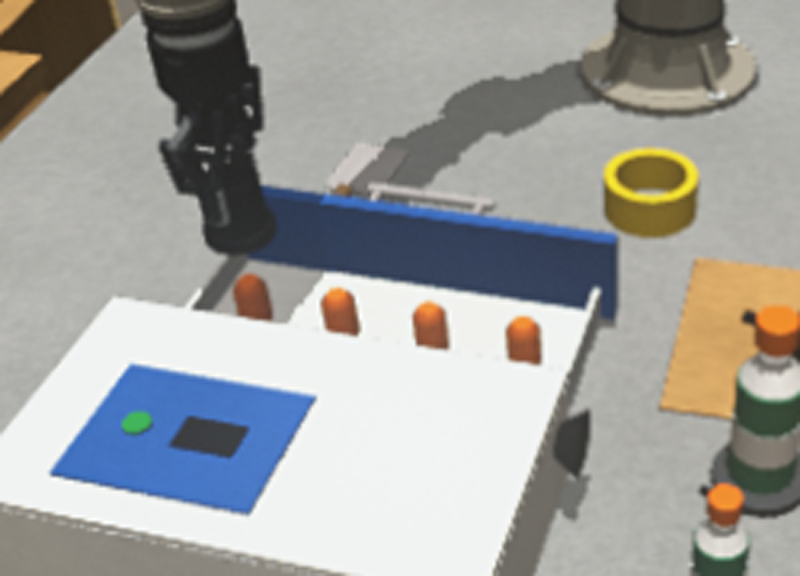

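The third post's tip is at (315,84), and part of the fourth shows just above the sleeve at (314,187).

```bash
python3 - <<'E'
from h import *
st={"tool_pos":[0.56854,-0.29684,0.15684],"tcp_rot":[-2.23761,-2.19765,.00079]}
print(pix2w("wrist",314.5,84,.066,st))
# fit post row from model to wrist estimate
print(w2pix("wrist",[.568,-.3,.066],st), w2pix("wrist",[.568,-.3,.04],st))
E
```

```text
[ 0.5714 -0.2128  0.066 ]
[311.6401 216.8517] [311.8166 204.7641]
```

>>> {"method": "move_arm", "body": {
  "increments": [
    [[-0.5,0.1,2.5],0.2,0.4],
    [[-0.5,0.1,4.5],0.2,0.4],
    [[-0.5,0.1,5.5],0.2,0.4],
    [[-0.5,0.1,6.5],0.2,0.4],
    [[-0.5,0.1,7],0.2,0.4]
  ]
}}

```text
time_s: 10.25
tool_pos: [0.5706, -0.3043, 0.0894]
tcp_rot: [2.247, 2.194, 0.0]
contact_force: [-0.6, 0.5, -1.2]
grip_width: 0.0507
```

```bash
python3 - <<'E'
from h import *
im=bot.camera("wrist");cv2.imwrite("pics/w6.png",im)
im=bot.camera("scene");crop(im,120,120,370,300,3.2,"s6.png")
st=bot.state();print(st["contact_force"],st["tool_pos"])
E
```

```text
[ 0.1067 -0.125  -2.0923] [ 0.5702 -0.3045  0.0893]
```

View pics/s6.png

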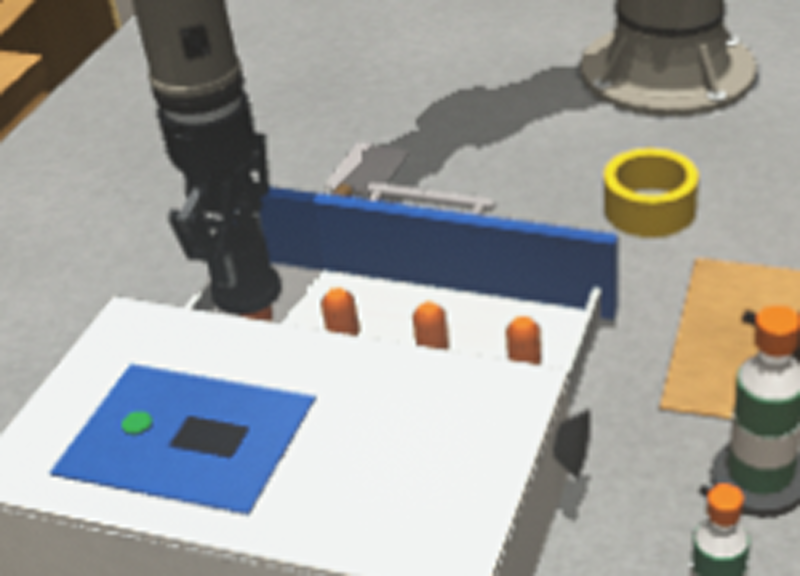

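View pics/w6.png

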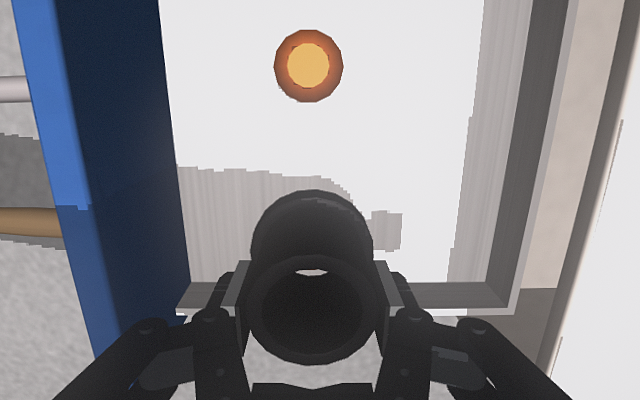

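```bash
python3 - <<'E'
from h import *
st={"tool_pos":[0.5704,-0.3044,0.0893],"tcp_rot":[2.247,2.194,0]}
print(pix2w("wrist",308,65,.066,st), pix2w("wrist",315,72,.048,st))
print(bot.state()["tool_pos"])
E
```

```text
[ 0.571  -0.2133  0.066 ] [ 0.5741 -0.2156  0.048 ]
[ 0.5702 -0.3045  0.0893]
```

>>> {"method": "move_arm", "body": {
  "increments": [
    [[0,0,0.7],0,0.4],
    [[0,0,1.4],0,0.4],
    [[0,0,2.1],0,0.4],
    [[0,0,2.7],0,0.4],
    [[0,0,3.1],0,0.4],
    [[0,0,3.3],0,0.4],
    [[0,0,3.3],0,0.4]
  ]
}}

```text
time_s: 11.05
tool_pos: [0.5718, -0.3046, 0.0577]
tcp_rot: [2.247, 2.192, 0.003]
contact_force: [-0.3, 2.5, 4.8]
grip_width: 0.0506
```

>>> {"method": "move_arm", "body": {
  "increments": [
    [[0,0,0],0,0.8],
    [[0,0,0],0,0.8],
    [[0,0,-2],0,0.8],
    [[0,0,-6],0,0.8],
    [[0,0,-10],0,0.8],
    [[0,0,-14],0,0.8],
    [[4,0,-17],0,1],
    [[8,0,-19],0,1],
    [[8,0,-19],0,1]
  ]
}}

```text
time_s: 11.95
tool_pos: [0.5756, -0.2175, 0.2507]
tcp_rot: [2.235, 2.201, 0.01]
contact_force: [0.3, 0.2, -0.2]
grip_width: 0.0854
```

```bash
python3 - <<'E'
from h import *
im=bot.camera("top");cv2.imwrite("pics/top7.png",im);crop(im,170,90,460,300,2.7,"top7c.png")
im=bot.camera("scene");crop(im,120,120,370,300,3.2,"s7.png")
st=bot.state();print(st["tool_pos"])
E
```

```text
[ 0.5726 -0.2242  0.247 ]
```

View pics/s7.png

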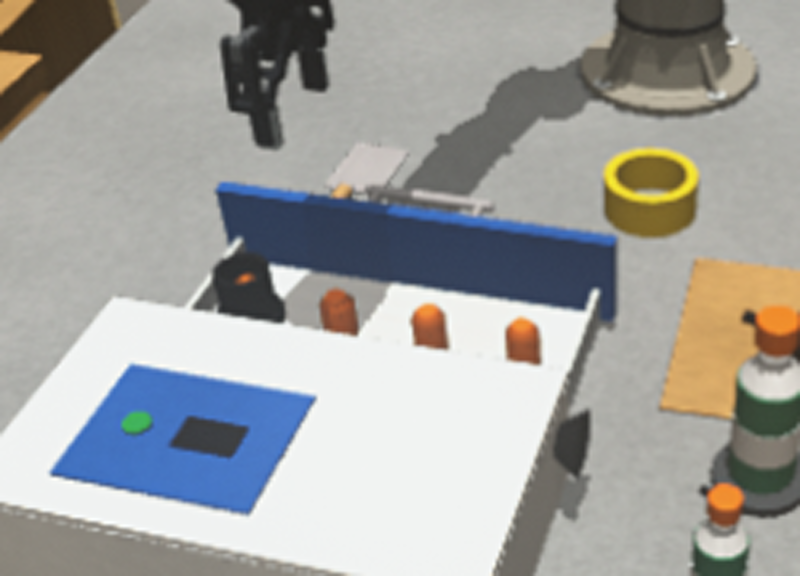

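View pics/top7c.png

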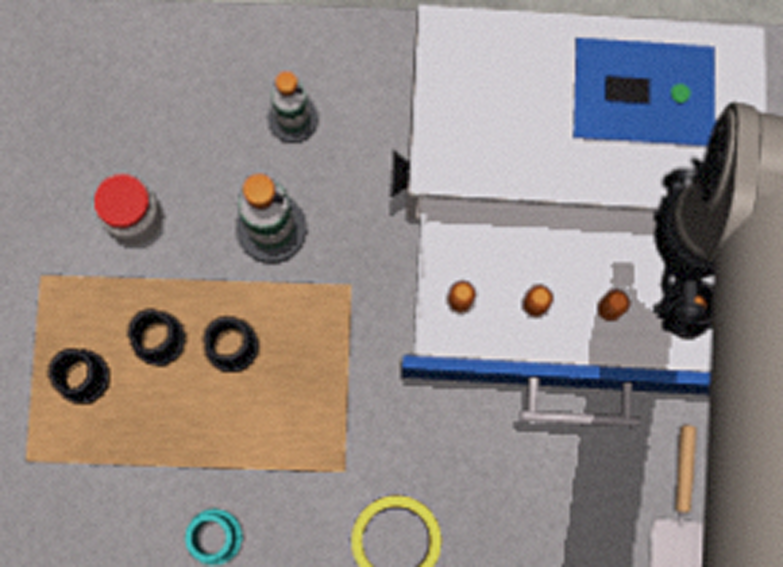

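```bash
python3 - <<'E'
from h import *
need([.515,.225,.14],88.6)
E
```

```text
shift [44.79 -6.78 10.63] roll 0.11 tilt [ 0.0013 -0.0016 -1.    ]
```

>>> {"method": "move_arm", "body": {
  "increments": [
    [[4.5,-1,0],0,1],
    [[9,-2,0],0,1],
    [[13.5,-3,0],0,1],
    [[18,-4,0],0,1],
    [[22.5,-5,0],0,1],
    [[27,-6,0],0,1],
    [[31.5,-6.5,0],0,1],
    [[36,-6.8,0],0,1],
    [[40.5,-6.8,0],0,1],
    [[44.8,-6.8,0],0,1]
  ]
}}

```text
time_s: 13.05
tool_pos: [0.5159, 0.2242, 0.2451]
tcp_rot: [2.252, 2.19, -0.003]
contact_force: [0.9, 0.2, -0.6]
grip_width: 0.0857
```

>>> {"method": "move_arm", "body": {
  "increments": [
    [[0,0,0],0,1],
    [[0,0,0],0,1]
  ]
}}

```text
time_s: 13.25
tool_pos: [0.5155, 0.224, 0.2449]
tcp_rot: [-2.248, -2.194, 0.003]
contact_force: [0.7, -0.7, 0.3]
grip_width: 0.0855
```

```bash
python3 - <<'E'
from h import *
st=bot.state();im=bot.camera("wrist");cv2.imwrite("pics/w8.png",im)
print(st["tool_pos"].tolist(),st["tcp_rot"].tolist())
need([.515,.225,.04],88.6,st)
E
```

```text
[0.5155231124269727, 0.2239892274058045, 0.24491966040590352] [-2.2481502931505637, -2.193828398354822, 0.003392373085733004]
shift [ 0.13 -0.02 20.49] roll -0.0 tilt [-0.0018 -0.0012 -1.    ]
```

View pics/w8.png

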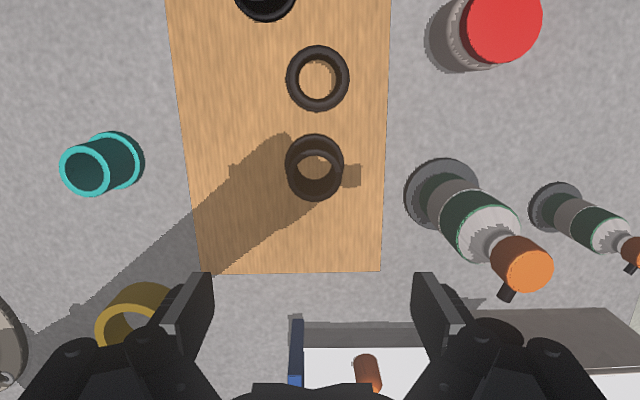

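```bash
python3 - <<'E'
from h import *
st={"tool_pos":[0.51552,0.22399,0.24492],"tcp_rot":[-2.24815,-2.19383,.00339]}
print(pix2w("wrist",314,174.5,.066,st),pix2w("wrist",318,78,.066,st),pix2w("wrist",528,271,.18,st))
E
```

```text
[0.5173 0.2284 0.066 ] [0.5226 0.3127 0.066 ] [0.6573 0.1885 0.18  ]
```

>>> {"method": "move_arm", "body": {
  "increments": [
    [[0.15,0.1,4],0,1],
    [[0.15,0.1,8.5],0,1],
    [[0.15,0.1,13],0,1],
    [[0.15,0.1,16.5],0,1],
    [[0.15,0.1,19],0,1],
    [[0.15,0.1,20.4],0,1],
    [[0.15,0.1,20.4],0,0.7],
    [[0.15,0.1,20.4],0,0.4],
    [[0.15,0.1,20.4],0,0.4],
    [[0.15,0.1,20.4],0,0.4]
  ]
}}

```text
time_s: 14.3
tool_pos: [0.5176, 0.2265, 0.0438]
tcp_rot: [2.248, 2.192, 0.004]
contact_force: [0.7, -1.0, 1.5]
grip_width: 0.0519
```

>>> {"method": "move_arm", "body": {
  "increments": [
    [[0,0,0],0,0.4],
    [[0,0,-2],0,0.4],
    [[0,0,-5],0,0.4],
    [[0,0,-9],0,0.4],
    [[0,0,-13],0,0.4],
    [[-3,-1,-16],0,0.4],
    [[-7,-2,-16],0,0.4],
    [[-11,-2,-16],0,0.4],
    [[-15,-2,-16],0,0.4],
    [[-19,-2,-16],0,0.4]
  ]
}}

```text
time_s: 15.3
tool_pos: [0.4911, 0.0353, 0.2026]
tcp_rot: [2.247, 2.194, 0.0]
contact_force: [1.6, 0.0, -2.0]
grip_width: 0.0517
```

```bash
python3 - <<'E'
from h import *
st=bot.state();im=bot.camera("wrist");crop(im,210,170,420,390,3.2,"w9a.png")
print(st["tool_pos"].tolist(),st["tcp_rot"].tolist(),st["grip_width"])
need([.571,-.2155,.09],88.6,st)
E
```

```text
[0.49111048216511544, 0.03528730496609209, 0.20264972948069152] [2.2473137087101325, 2.1937015845568557, 0.0002627000584385187] 0.05166313354364957
shift [-24.87   8.58  11.29] roll 0.02 tilt [ 0.0009 -0.0007 -1.    ]
```

View pics/w9a.png

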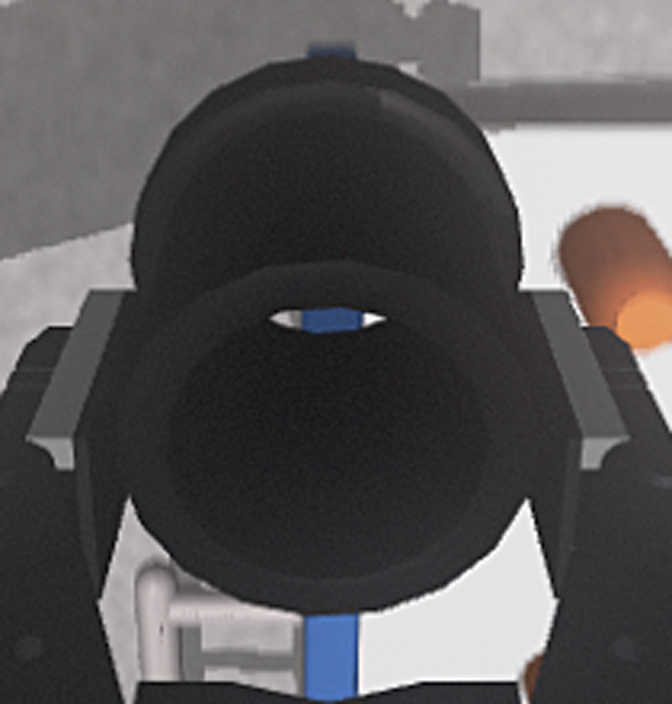

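>>> {"method": "move_arm", "body": {
  "increments": [
    [[-4,1.4,0],0,0.4],
    [[-8.5,2.9,0],0,0.4],
    [[-13,4.4,0],0,0.4],
    [[-17.5,6,0],0,0.4],
    [[-22,7.6,0],0,0.4],
    [[-25,8.6,1],0,0.4],
    [[-25,8.6,4],0,0.4],
    [[-25,8.6,7],0,0.4],
    [[-25,8.6,9],0,0.4],
    [[-25,8.6,9],0,0.4]
  ]
}}

```text
time_s: 16.35
tool_pos: [0.5688, -0.2143, 0.109]
tcp_rot: [-2.244, -2.19, 0.005]
contact_force: [0.0, 1.4, -0.4]
grip_width: 0.0519
```

```bash
python3 - <<'E'
from h import *
st=bot.state();im=bot.camera("wrist");cv2.imwrite("pics/w10.png",im)
print(st["tool_pos"].tolist(),st["tcp_rot"].tolist(),st["grip_width"],st["contact_force"])
need([.5715,-.217,.057],88.6,st)
E
```

```text
[0.5687611861813016, -0.21429147497879883, 0.10899743406346209] [-2.2437021078944404, -2.189755585197438, 0.004733028368336295] 0.05192076548051647 [ 0.0499  1.3641 -0.412 ]
shift [-0.28  0.32  5.2 ] roll 0.01 tilt [-0.0067  0.0025 -1.    ]
```

View pics/w10.png

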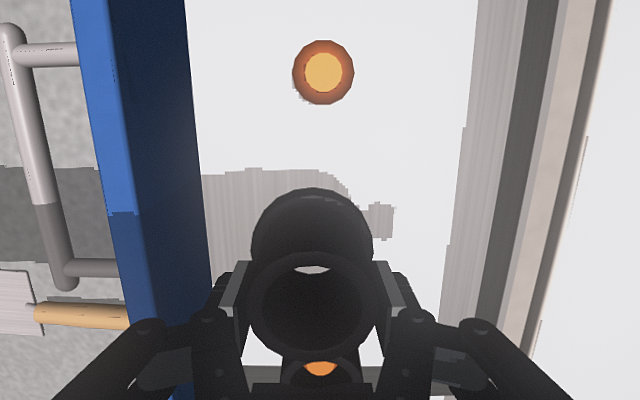

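```bash
cat >> h.py <<'E'
def rel(u,v,z,ztcp):
    "offset of point from TCP along tool x,y (m), tool taken vertical"
    st={"tool_pos":[0,0,ztcp],"tcp_rot":[np.pi,0,0]}
    p=pix2w("wrist",u,v,z,st); return np.array([p[0],-p[1]])
E
python3 - <<'E'
from h import *
print(rel(323,72,.066,.109), rel(311.5,307,.024,0))
for i in range(5): print(bot.state()["tool_pos"])
E
```

```text
[0.089  0.0054] [ 0.0043 -0.    ]
[ 0.5704 -0.2147  0.1111]
[ 0.5704 -0.2147  0.1111]
[ 0.5704 -0.2147  0.1111]
[ 0.5704 -0.2147  0.1111]
[ 0.5704 -0.2147  0.1111]
```

```bash
python3 - <<'E'
from h import *
print("ins4",rel(308,65,.066,.0893)); print("pre4",rel(314.5,84,.066,.157))
im=cv2.imread("pics/w10.png");crop(im,270,20,380,120,6,"w10a.png")
im=cv2.imread("pics/w6.png");crop(im,250,15,360,115,6,"w6a.png")
E
```

```text
ins4 [ 0.0911 -0.0015]
pre4 [0.0837 0.0017]
```

View pics/w10a.png

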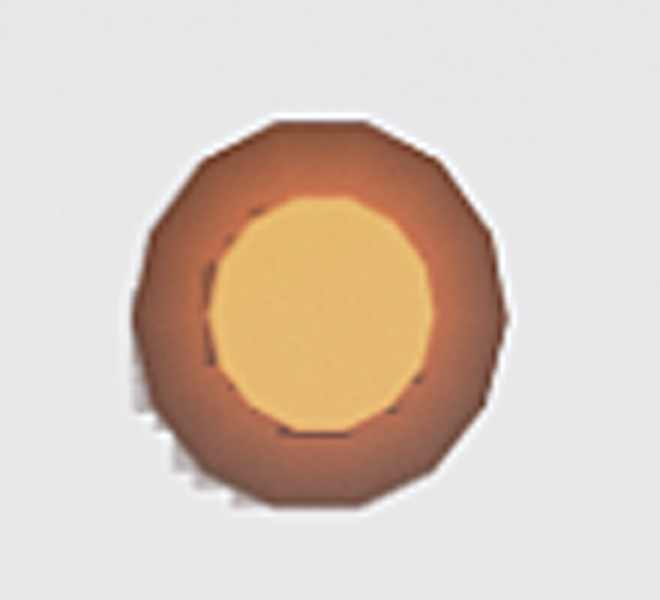

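>>> {"method": "move_arm", "body": {
  "increments": [
    [[-0.3,0.4,0],0,0.4],
    [[-0.3,0.4,0],0,0.4],
    [[-0.3,0.4,0],0,0.4]
  ]
}}

```text
time_s: 16.7
tool_pos: [0.5764, -0.2188, 0.1138]
tcp_rot: [2.247, 2.192, 0.002]
contact_force: [-0.2, 0.3, -1.0]
grip_width: 0.0518
```

```bash
python3 - <<'E'
from h import *
st=bot.state();im=bot.camera("wrist");cv2.imwrite("pics/w11.png",im);crop(im,270,20,380,120,6,"w11a.png")
print(st["tool_pos"].tolist(),st["tcp_rot"].tolist(),st["grip_width"],st["contact_force"])
E
```

```text
[0.5764187296994645, -0.21878002573717686, 0.11377944200609971] [2.2472613180380416, 2.191723043365933, 0.0016329060242847098] 0.051777443064723636 [-0.2229  0.2998 -1.0359]
```

View pics/w11a.png

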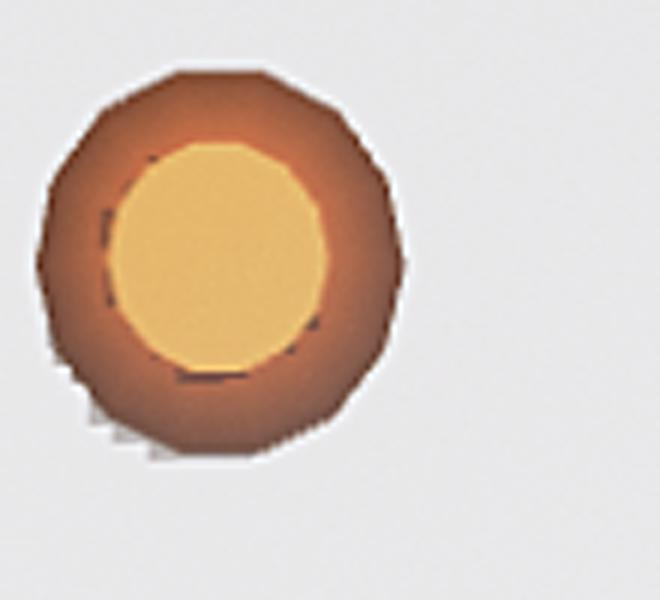

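```bash
python3 - <<'E'
from h import *
print(rel(306.2,62.8,.066,.1138)); print(bot.state()["tool_pos"],bot.state()["tool_pos"])
E
```

```text
[ 0.0934 -0.0027]
[ 0.5761 -0.2186  0.1135] [ 0.5761 -0.2186  0.1135]
```

>>> {"method": "move_arm", "body": {
  "increments": [
    [[0.1,-0.3,0.5],0,0.4],
    [[0.1,-0.3,1],0,0.4],
    [[0.1,-0.3,1],0,0.4],
    [[0.1,-0.3,1],0,0.4]
  ]
}}

```text
time_s: 17.15
tool_pos: [0.5721, -0.2173, 0.1019]
tcp_rot: [-2.248, -2.193, 0.001]
contact_force: [0.7, -0.1, -0.2]
grip_width: 0.0518
```

```bash
python3 - <<'E'
from h import *
st=bot.state();im=bot.camera("wrist");cv2.imwrite("pics/w11.png",im);crop(im,240,0,380,120,5,"w11a.png")
print(st["tool_pos"].tolist(),st["tcp_rot"].tolist(),st["grip_width"],st["contact_force"])
E
```

```text
[0.5720989820469795, -0.2172719799261191, 0.10194063509414802] [-2.2483445302945526, -2.193440900117082, 0.0005493478332346072] 0.05178732010493647 [ 0.6922 -0.0725 -0.2263]
```

View pics/w11a.png

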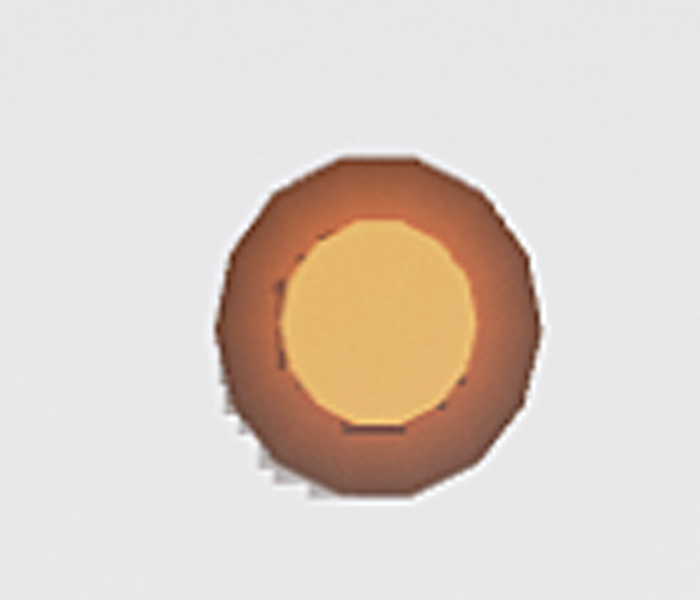

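>>> {"method": "move_arm", "body": {
  "increments": [
    [[0,0.1,1],0,0.4],
    [[0,0.1,1.8],0,0.4],
    [[0,0.1,2.6],0,0.4],
    [[0,0.1,3.3],0,0.4],
    [[0,0.1,4],0,0.4],
    [[0,0.1,4.4],0,0.4],
    [[0,0.1,4.4],0,0.4]
  ]
}}

```text
time_s: 17.9
tool_pos: [0.5746, -0.2173, 0.0588]
tcp_rot: [2.247, 2.193, 0.002]
contact_force: [1.4, 1.2, 1.8]
grip_width: 0.0521
```

>>> {"method": "move_arm", "body": {
  "increments": [
    [[0,0,0.1],0,0.8],
    [[0,0,0.1],0,0.8],
    [[0,0,-2],0,0.8],
    [[0,0,-6],0,0.8],
    [[0,0,-10],0,0.8],
    [[0,0,-14],0,0.8],
    [[4,-1,-17],0,1],
    [[8,-2,-19],0,1],
    [[12.5,-3,-19],0,1],
    [[17,-4,-19],0,1]
  ]
}}

```text
time_s: 18.9
tool_pos: [0.5373, -0.0451, 0.2493]
tcp_rot: [2.248, 2.191, 0.001]
contact_force: [1.1, -0.0, -0.1]
grip_width: 0.0852
```

```bash
python3 - <<'E'
from h import *
im=bot.camera("top");crop(im,170,90,460,300,2.7,"top12c.png")
st=bot.state();print(st["tool_pos"],st["time_s"])
need([.521,.309,.23],88.6)
E
```

```text
[ 0.5354 -0.0344  0.2493] 18.95
shift [34.31 -1.9   2.11] roll 0.63 tilt [-0.0001  0.0053 -1.    ]
```

View pics/top12c.png

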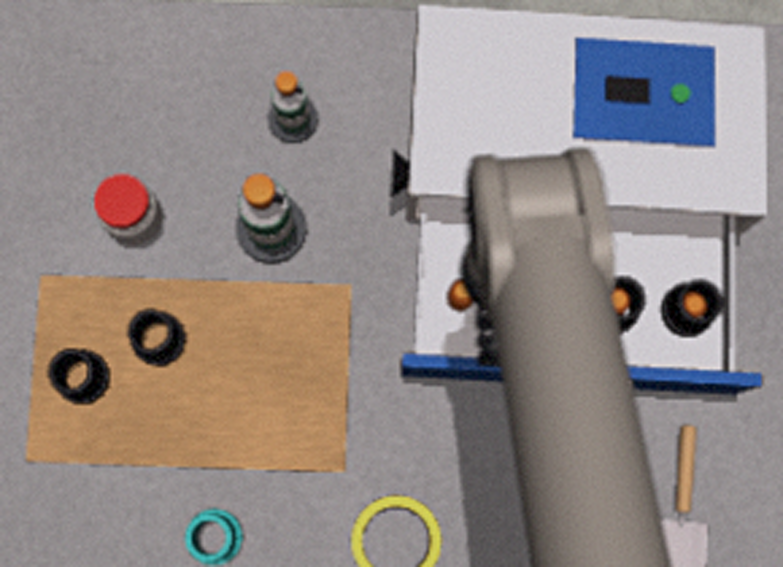

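>>> {"method": "move_arm", "body": {
  "increments": [
    [[4.5,-0.2,0],0,1],
    [[9,-0.5,0],0,1],
    [[13.5,-0.8,0],0,1],
    [[18,-1,0],0,1],
    [[22.5,-1.2,0],0,1],
    [[27,-1.5,0],0,1],
    [[31.5,-1.8,0],0,1],
    [[34.4,-1.9,0],0,1],
    [[34.4,-1.9,0],0,1],
    [[34.4,-1.9,0],0,1]
  ]
}}

```text
time_s: 19.95
tool_pos: [0.5269, 0.2979, 0.2478]
tcp_rot: [2.247, 2.195, -0.002]
contact_force: [-0.0, 0.4, -0.1]
grip_width: 0.0851
```

```bash
python3 - <<'E'
from h import *
st=bot.state();im=bot.camera("wrist");cv2.imwrite("pics/w13.png",im)
print(st["tool_pos"].tolist(),st["tcp_rot"].tolist())
need([.521,.310,.04],88.6,st)
E
```

```text
[0.5268878905311718, 0.2979054667368175, 0.24778353448434873] [2.247156140479193, 2.195024997182941, -0.0018736947271123182]
shift [ 1.22 -0.6  20.78] roll 0.06 tilt [-0.0007 -0.001  -1.    ]
```

View pics/w13.png

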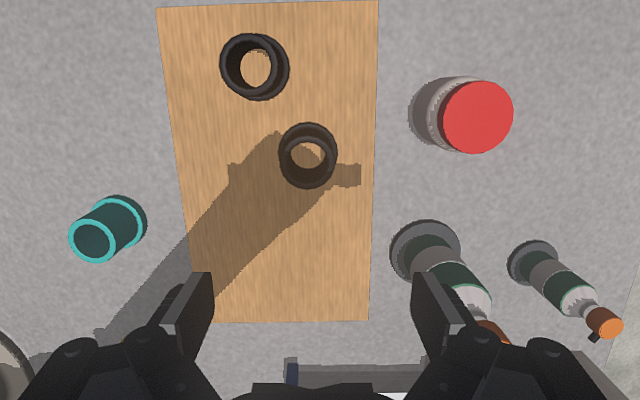

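```bash
python3 - <<'E'
from h import *
im=cv2.imread("pics/w13.png");crop(im,210,20,350,200,3.3,"w13a.png")
st={"tool_pos":[0.52689,0.29791,0.24778],"tcp_rot":[2.24716,2.19502,-.00187]}
print(pix2w("wrist",306.5,161,.066,st),pix2w("wrist",252,67,.066,st))
E
```

```text
[0.5222 0.3146 0.066 ] [0.4781 0.3971 0.066 ]
```

View pics/w13a.png

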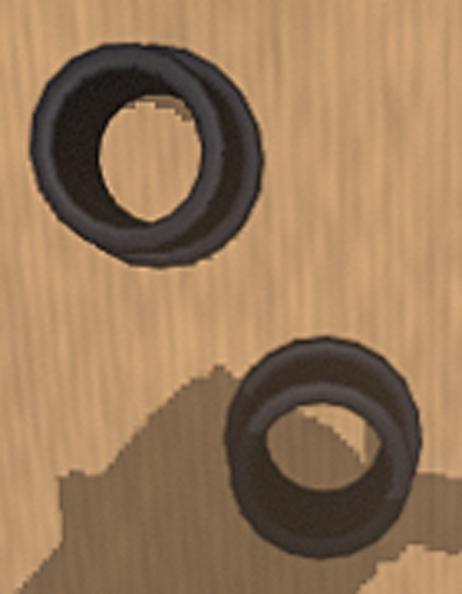

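>>> {"method": "move_arm", "body": {
  "increments": [
    [[0.7,-0.3,4],0,1],
    [[1.25,-0.5,8.5],0,1],
    [[1.25,-0.5,13],0,1],
    [[1.25,-0.5,16.5],0,1],
    [[1.25,-0.5,19],0,1],
    [[1.25,-0.5,20.6],0,1],
    [[1.25,-0.5,20.6],0,0.7],
    [[1.25,-0.5,20.6],0,0.4],
    [[1.25,-0.5,20.6],0,0.4],
    [[1.25,-0.5,20.6],0,0.4]
  ]
}}

```text
time_s: 21.0
tool_pos: [0.5237, 0.3111, 0.044]
tcp_rot: [2.248, 2.193, 0.005]
contact_force: [1.0, -0.3, 3.8]
grip_width: 0.0519
```

>>> {"method": "move_arm", "body": {
  "increments": [
    [[0,0,0],0,0.4],
    [[0,0,-2],0,0.4],
    [[0,0,-5],0,0.4],
    [[0,0,-9],0,0.4],
    [[0,0,-13],0,0.4],
    [[-3,-1,-16],0,0.4],
    [[-7,-2,-16],0,0.4],
    [[-11,-2,-16],0,0.4],
    [[-15,-2,-16],0,0.4],
    [[-19,-2,-16],0,0.4]
  ]
}}

```text
time_s: 22.0
tool_pos: [0.4971, 0.1196, 0.2025]
tcp_rot: [2.248, 2.194, -0.0]
contact_force: [0.5, -0.3, -1.0]
grip_width: 0.0519
```

```bash
python3 - <<'E'
from h import *
st=bot.state();im=bot.camera("wrist");crop(im,210,170,420,390,3.2,"w14a.png")
print(st["tool_pos"].tolist(),st["tcp_rot"].tolist(),st["grip_width"])
need([.573,-.128,.1],88.6,st)
E
```

```text
[0.4971299884927635, 0.11958034998027062, 0.20248431037352263] [2.247525336878231, 2.193887596630431, -1.2072343866523228e-05] 0.051943196250979824
shift [-24.56   8.18  10.27] roll 0.02 tilt [ 0.0006 -0.0006 -1.    ]
```

View pics/w14a.png

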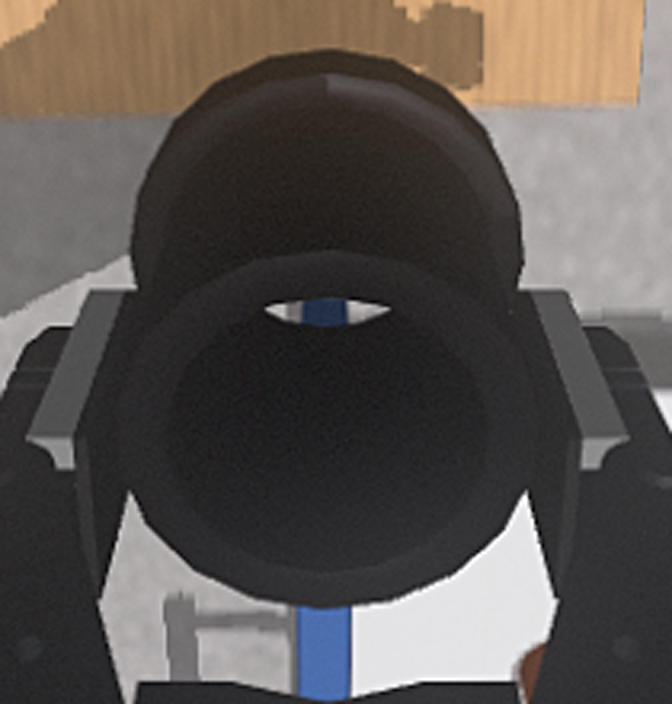

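>>> {"method": "move_arm", "body": {
  "increments": [
    [[-4,1.4,0],0,0.4],
    [[-8.5,2.9,0],0,0.4],
    [[-13,4.4,0],0,0.4],
    [[-17.5,6,0],0,0.4],
    [[-22,7.4,0],0,0.4],
    [[-24.7,8.2,1],0,0.4],
    [[-24.7,8.2,4],0,0.4],
    [[-24.7,8.2,7],0,0.4],
    [[-24.7,8.2,8.5],0,0.4],
    [[-24.7,8.2,8.5],0,0.4]
  ]
}}

```text
time_s: 23.05
tool_pos: [0.5717, -0.1272, 0.1151]
tcp_rot: [-2.245, -2.192, 0.004]
contact_force: [-0.6, -0.1, -0.7]
grip_width: 0.052
```

>>> {"method": "move_arm", "body": {
  "increments": [
    [[0,0,0],0,0.4],
    [[0,0,0],0,0.4],
    [[0,0,0],0,0.4]
  ]
}}

```text
time_s: 23.35
tool_pos: [0.5747, -0.1278, 0.1189]
tcp_rot: [2.247, 2.192, 0.002]
contact_force: [-0.9, 0.3, -0.3]
grip_width: 0.0521
```

```bash
python3 - <<'E'
from h import *
st=bot.state();im=bot.camera("wrist");cv2.imwrite("pics/w15.png",im)
print(st["tool_pos"].tolist(),st["tcp_rot"].tolist(),st["grip_width"],st["contact_force"])
need([.5735,-.1295,.057],88.6,st)
E
```

```text
[0.5746872199217152, -0.12781316721845729, 0.11886412397273098] [2.2466318059973167, 2.1922975119108634, 0.0021521677227374974] 0.05205736405569585 [-0.8877  0.3137 -0.3416]
shift [-0.17 -0.13  6.19] roll -0.0 tilt [ 0.0028 -0.0009 -1.    ]
```

View pics/w15.png

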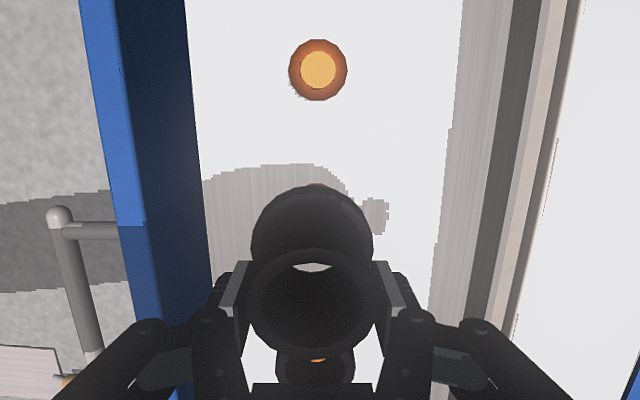

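```bash
python3 - <<'E'
from h import *
print(rel(318,69,.066,.1188), rel(312,304.3,.024,0))
st={"tool_pos":[0.57469,-0.12781,0.11886],"tcp_rot":[2.24663,2.1923,.00215]}
print(pix2w("wrist",318,69,.066,st))
E
```

```text
[0.0908 0.0032] [0.0055 0.0002]
[ 0.5802 -0.0372  0.066 ]
```

```bash
python3 - <<'E'
from h import *
st={"tool_pos":[0.57469,-0.12781,0.11886],"tcp_rot":[2.24663,2.1923,.00215]}
print(pix2w("wrist",59,212,.087,st))
for (u,v) in [(523,30),(484,300)]: print(pix2w("wrist",u,v,.1,st))
im=cv2.imread("pics/w15.png");crop(im,270,20,370,120,6,"w15a.png")
E
```

```text
[ 0.4437 -0.1029  0.087 ]
[ 0.6637 -0.0245  0.1   ]
[ 0.6641 -0.1527  0.1   ]
```

View pics/w15a.png

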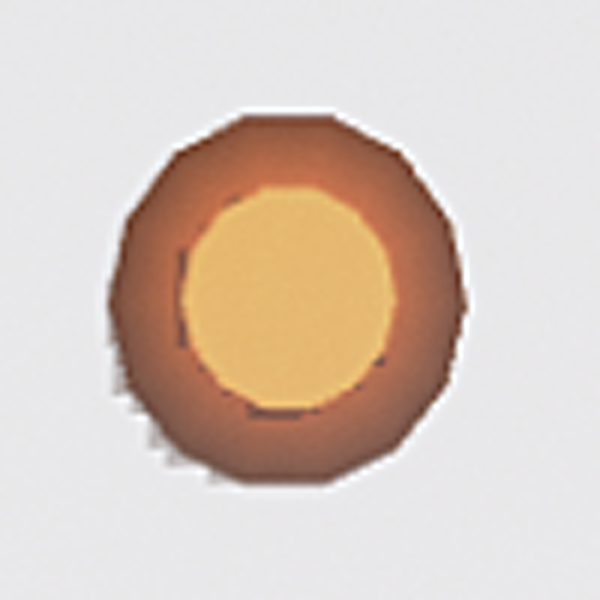

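>>> {"method": "move_arm", "body": {
  "increments": [
    [[-0.25,0.3,0.5],0,0.4],
    [[-0.25,0.3,1.5],0,0.4],
    [[-0.25,0.3,1.5],0,0.4],
    [[-0.25,0.3,1.5],0,0.4]
  ]
}}

```text
time_s: 23.8
tool_pos: [0.576, -0.1303, 0.1015]
tcp_rot: [-2.248, -2.193, 0.001]
contact_force: [-0.1, 0.1, -2.0]
grip_width: 0.0521
```

```bash
python3 - <<'E'
from h import *
st=bot.state();im=bot.camera("wrist");cv2.imwrite("pics/w16.png",im);crop(im,240,0,380,120,5,"w16a.png")
print(st["tool_pos"].tolist(),st["tcp_rot"].tolist(),st["grip_width"],st["contact_force"])
E
```

```text
[0.5759788569931741, -0.13032722686112733, 0.1015402390746067] [-2.247778423975932, -2.1929804037276552, 0.0012956757661063039] 0.05205767473247601 [-0.0717  0.1379 -1.9549]
```

View pics/w16a.png

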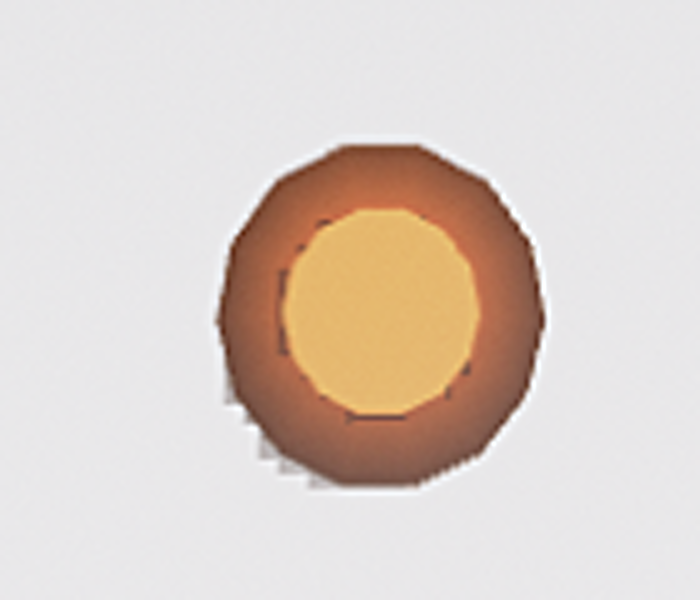

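>>> {"method": "move_arm", "body": {
  "increments": [
    [[0,0.1,1],0,0.4],
    [[0,0.1,1.8],0,0.4],
    [[0,0.1,2.6],0,0.4],
    [[0,0.1,3.3],0,0.4],
    [[0,0.1,4],0,0.4],
    [[0,0.1,4.4],0,0.4],
    [[0,0.1,4.4],0,0.4]
  ]
}}

```text
time_s: 24.55
tool_pos: [0.579, -0.1305, 0.059]
tcp_rot: [2.247, 2.192, 0.003]
contact_force: [1.3, -0.6, 2.2]
grip_width: 0.0518
```

>>> {"method": "move_arm", "body": {
  "increments": [
    [[0,0,0.1],0,0.8],
    [[0,0,0.1],0,0.8],
    [[0,0,-2],0,0.8],
    [[0,0,-6],0,0.8],
    [[0,0,-10],0,0.8],
    [[0,0,-14],0,0.8],
    [[4,-1,-17],0,1],
    [[8,-2,-19],0,1],
    [[12.5,-3,-19],0,1],
    [[17,-4,-19],0,1]
  ]
}}

```text
time_s: 25.55
tool_pos: [0.5415, 0.0419, 0.2492]
tcp_rot: [2.248, 2.191, 0.002]
contact_force: [0.4, 0.8, -0.4]
grip_width: 0.0854
```

```bash
python3 - <<'E'
from h import *
im=bot.camera("top");crop(im,170,90,460,300,2.7,"top17c.png")
im=bot.camera("scene");crop(im,120,120,370,300,3.2,"s17.png")
st=bot.state();print(st["tool_pos"],st["time_s"])
need([.475,.394,.235],88.6)
E
```

```text
[0.5398 0.0492 0.2491] 25.65
shift [34.39 -6.91  1.53] roll 0.69 tilt [ 0.0006  0.0035 -1.    ]
```

View pics/top17c.png

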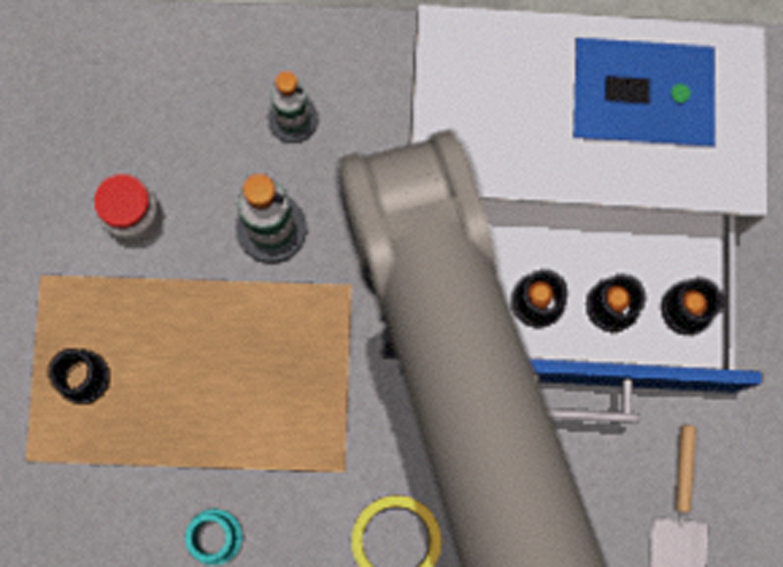

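View pics/s17.png

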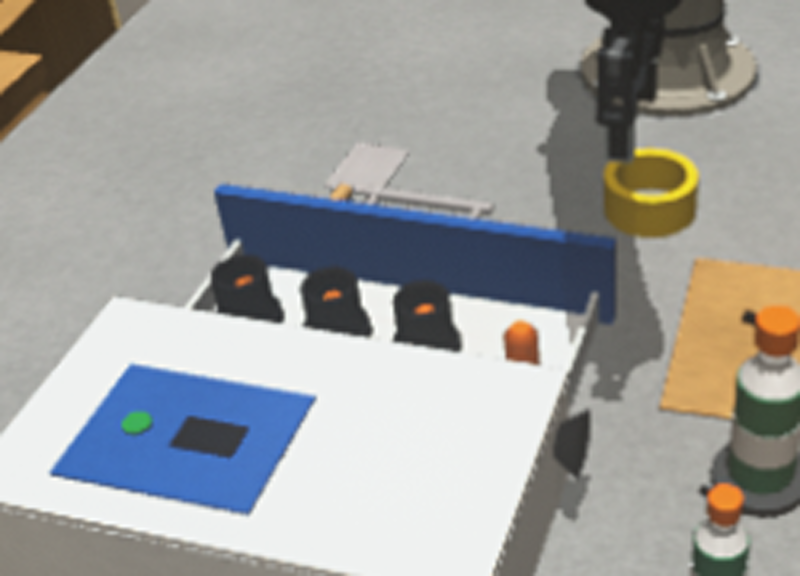

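Three sleeves are on their posts. Now the last one, at crop (79,376).

>>> {"method": "move_arm", "body": {
  "increments": [
    [[4.5,-0.9,0],0,1],
    [[9,-1.8,0],0,1],
    [[13.5,-2.7,0],0,1],
    [[18,-3.6,0],0,1],
    [[22.5,-4.5,0],0,1],
    [[27,-5.4,0],0,1],
    [[31,-6.3,0],0,1],
    [[33,-6.9,0],0,1],
    [[33,-6.9,0],0,1],
    [[33,-6.9,0],0,1]
  ]
}}

```text
time_s: 26.65
tool_pos: [0.481, 0.3715, 0.2477]
tcp_rot: [2.248, 2.194, -0.002]
contact_force: [0.4, -0.6, -0.4]
grip_width: 0.0852
```

```bash
python3 - <<'E'
from h import *
st=bot.state();im=bot.camera("wrist");cv2.imwrite("pics/w18.png",im)
print(st["tool_pos"].tolist(),st["tcp_rot"].tolist())
need([.475,.394,.042],88.6,st)
E
```

```text
[0.4810310624848846, 0.3714650366009313, 0.24770235467902346] [2.247690990171465, 2.193719429711275, -0.0020960465811326644]
shift [ 2.27 -0.65 20.57] roll 0.01 tilt [-0.0004 -0.0015 -1.    ]
```

View pics/w18.png

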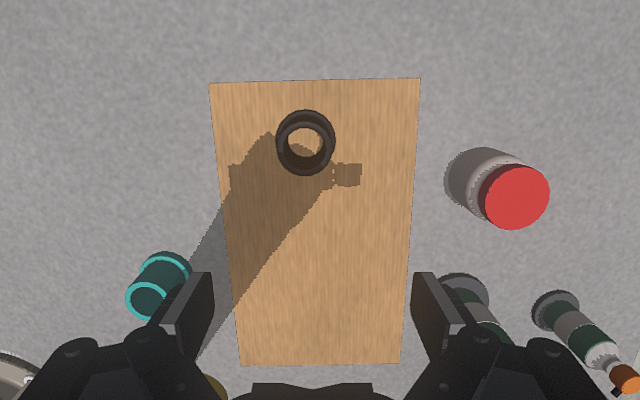

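```bash
python3 - <<'E'
from h import *
im=cv2.imread("pics/w18.png");crop(im,260,95,350,190,6,"w18a.png")
print(rel(304.5,147.5,.066,.2477))
E
```

```text
[ 0.0292 -0.0067]
```

View pics/w18a.png

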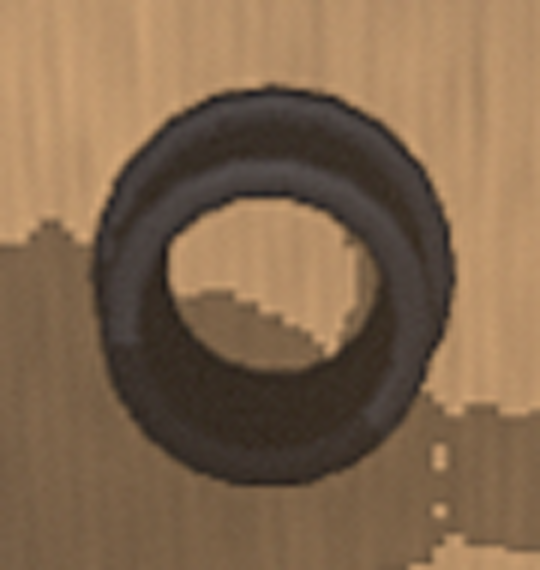

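>>> {"method": "move_arm", "body": {
  "increments": [
    [[1.5,-0.3,4],0,1],
    [[2.7,-0.65,8.5],0,1],
    [[2.7,-0.65,13],0,1],
    [[2.7,-0.65,16.5],0,1],
    [[2.7,-0.65,19],0,1],
    [[2.7,-0.65,20.6],0,1],
    [[2.7,-0.65,20.6],0,0.7],
    [[2.7,-0.65,20.6],0,0.4],
    [[2.7,-0.65,20.6],0,0.4],
    [[2.7,-0.65,20.6],0,0.4]
  ]
}}

```text
time_s: 27.7
tool_pos: [0.4762, 0.4001, 0.044]
tcp_rot: [2.249, 2.193, 0.005]
contact_force: [-0.5, -0.5, 1.9]
grip_width: 0.0521
```

>>> {"method": "move_arm", "body": {
  "increments": [
    [[0,0,0],0,0.4],
    [[0,0,-2],0,0.4],
    [[0,0,-5],0,0.4],
    [[0,0,-9],0,0.4],
    [[0,0,-13],0,0.4],
    [[-3,0,-16],0,0.4],
    [[-7,0.5,-16],0,0.4],
    [[-11,1,-16],0,0.4],
    [[-15,1.5,-16],0,0.4],
    [[-19,2,-16],0,0.4]
  ]
}}

```text
time_s: 28.7
tool_pos: [0.4901, 0.2072, 0.2025]
tcp_rot: [2.248, 2.194, 0.0]
contact_force: [1.5, -0.2, -1.2]
grip_width: 0.0517
```

```bash
python3 - <<'E'
from h import *
st=bot.state();im=bot.camera("wrist");crop(im,210,170,420,390,3.2,"w19a.png")
print(st["tool_pos"].tolist(),st["tcp_rot"].tolist(),st["grip_width"])
need([.580,-.041,.115],88.6,st)
E
```

```text
[0.49012166245218863, 0.20717483161668054, 0.20247172035814065] [2.2477566557065076, 2.193741108783926, 0.00012342714692955436] 0.051698551497417276
shift [-24.59   9.58   8.76] roll 0.01 tilt [ 0.0006 -0.0005 -1.    ]
```

View pics/w19a.png

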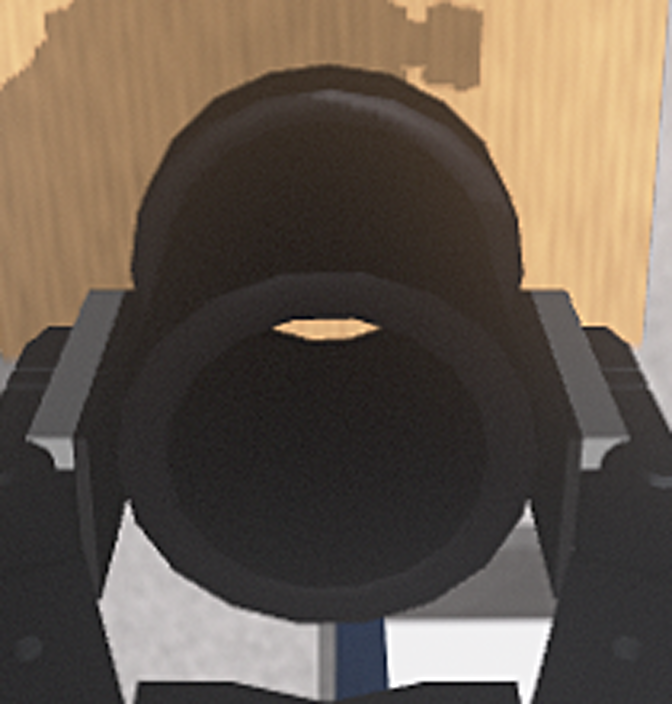

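>>> {"method": "move_arm", "body": {
  "increments": [
    [[-4,0,0],0,0.4],
    [[-8.5,1,0],0,0.4],
    [[-13,3,0],0,0.4],
    [[-17.5,5.5,0],0,0.4],
    [[-22,8,0],0,0.4],
    [[-24.5,9.5,1],0,0.4],
    [[-24.5,9.5,4],0,0.4],
    [[-24.5,9.5,7],0,0.4],
    [[-24.5,9.5,8.5],0,0.4],
    [[-24.5,9.5,8.5],0,0.4]
  ]
}}

```text
time_s: 29.75
tool_pos: [0.5774, -0.0381, 0.1152]
tcp_rot: [-2.245, -2.192, 0.005]
contact_force: [-0.5, 0.7, -0.5]
grip_width: 0.0517
```

>>> {"method": "move_arm", "body": {
  "increments": [
    [[0,0,0],0,0.4],
    [[0,0,0],0,0.4],
    [[0,0,0],0,0.4],
    [[0,0,0],0,0.4]
  ]
}}

```text
time_s: 30.15
tool_pos: [0.58, -0.0384, 0.1184]
tcp_rot: [2.247, 2.193, 0.002]
contact_force: [-0.2, -0.5, 0.1]
grip_width: 0.0523
```

```bash
python3 - <<'E'
from h import *
st=bot.state();im=bot.camera("wrist");cv2.imwrite("pics/w20.png",im)
print(st["tool_pos"].tolist(),st["tcp_rot"].tolist(),st["grip_width"],st["contact_force"])
need([.5805,-.0405,.058],88.6,st)
im=bot.camera("scene");crop(im,180,150,380,300,4,"s20.png")
E
```

```text
[0.5799539096526364, -0.03843977381214699, 0.11835313135177326] [2.247486200055208, 2.1926667761106513, 0.0015537794242920838] 0.05225824547265449 [-0.2223 -0.5464  0.1049]
shift [-0.2   0.05  6.04] roll -0.01 tilt [ 0.0019 -0.0005 -1.    ]
```

View pics/w20.png

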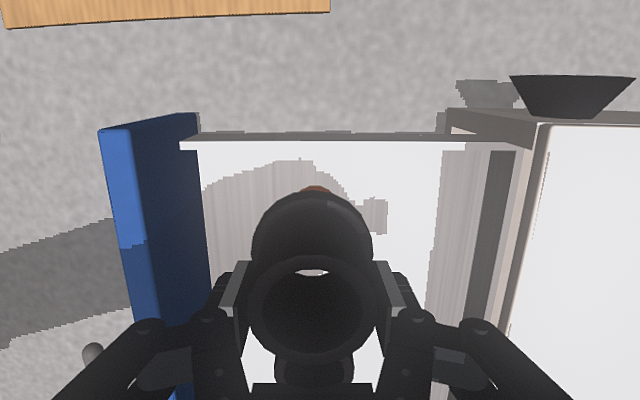

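View pics/s20.png

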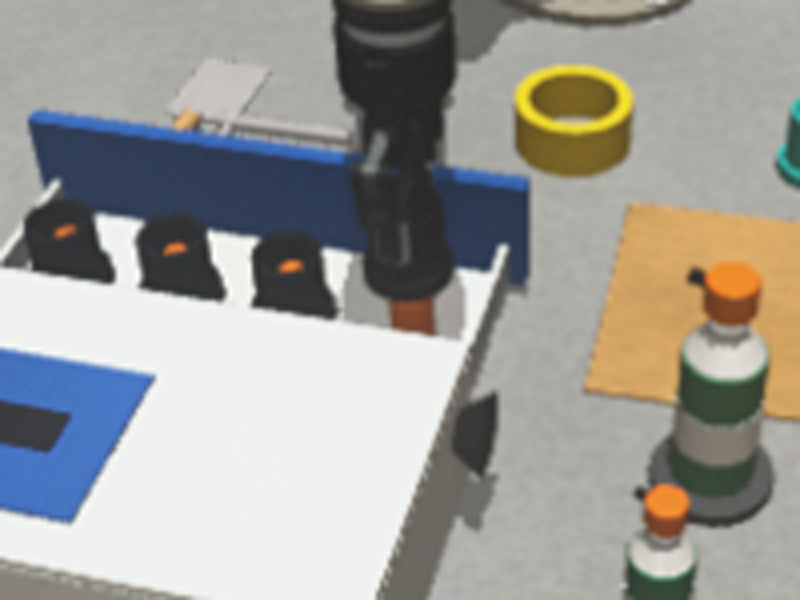

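>>> {"method": "move_arm", "body": {
  "increments": [
    [[-0.2,0.1,0.5],0,0.4],
    [[-0.2,0.1,1.5],0,0.4],
    [[-0.2,0.1,1.5],0,0.4],
    [[-0.2,0.1,1.5],0,0.4]
  ]
}}

```text
time_s: 30.65
tool_pos: [0.5798, -0.0405, 0.1015]
tcp_rot: [-2.248, -2.193, 0.001]
contact_force: [1.2, 0.3, -1.0]
grip_width: 0.0515
```

>>> {"method": "move_arm", "body": {
  "increments": [
    [[0,0,1],0,0.4],
    [[0,0,1.8],0,0.4],
    [[0,0,2.6],0,0.4],
    [[0,0,3.3],0,0.4],
    [[0,0,4],0,0.4],
    [[0,0,4.4],0,0.4],
    [[0,0,4.4],0,0.4]
  ]
}}

```text
time_s: 31.35
tool_pos: [0.5814, -0.0397, 0.059]
tcp_rot: [2.247, 2.194, 0.003]
contact_force: [1.1, 2.4, 3.3]
grip_width: 0.0517
```

Release, rise and back away to look.

>>> {"method": "move_arm", "body": {
  "increments": [
    [[0,0,0.1],0,0.8],
    [[0,0,0.1],0,0.8],
    [[0,0,-2],0,0.8],
    [[0,0,-6],0,0.8],
    [[0,0,-10],0,0.8],
    [[0,0,-14],0,0.8],
    [[-3,-3,-18],0,0.5],
    [[-6,-7,-20],0,0.45],
    [[-10,-10,-20],0,0.45],
    [[-13,-13,-20],0,0.45]
  ]
}}

```text
time_s: 32.35
tool_pos: [0.4477, -0.167, 0.2591]
tcp_rot: [2.247, 2.192, -0.001]
contact_force: [0.0, -0.8, -0.3]
grip_width: 0.0384
```

```bash
python3 - <<'E'
from h import *
im=bot.camera("top");crop(im,170,90,460,300,2.7,"top21c.png")
im=bot.camera("scene");crop(im,120,120,370,300,3.2,"s21.png")
st=bot.state();im=bot.camera("wrist");cv2.imwrite("pics/w21.png",im)
print(st["tool_pos"].tolist(),st["tcp_rot"].tolist(),st["time_s"])
E
```

```text
[0.4431917664923637, -0.17209029098232007, 0.25768754004179345] [-2.2622991623719093, -2.179290568801442, 0.010639138190883798] 32.45
```

View pics/top21c.png

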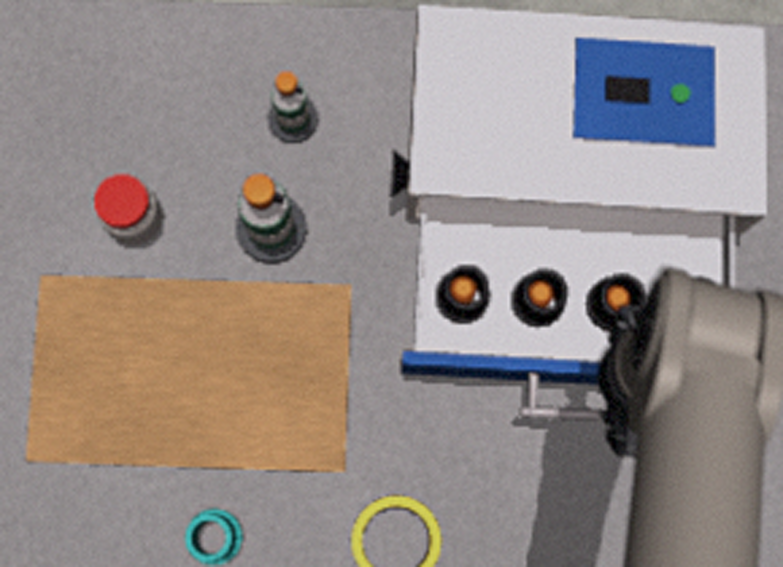

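View pics/s21.png

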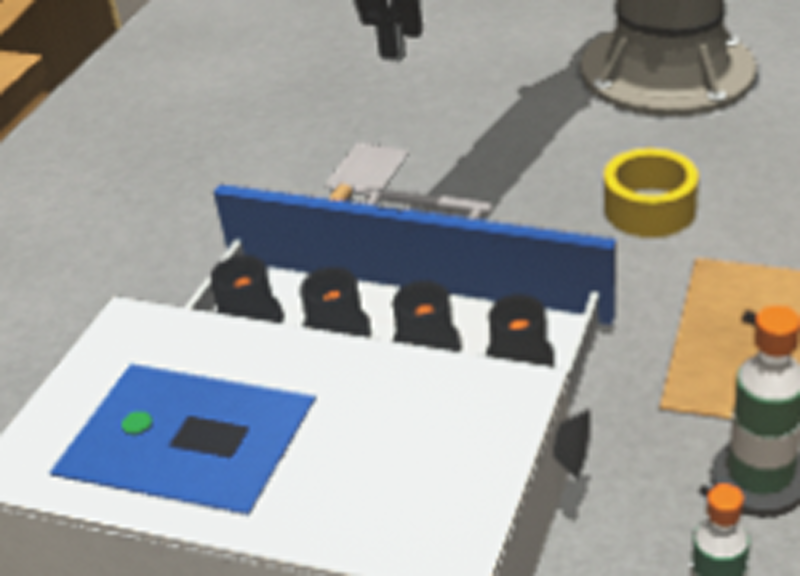

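View pics/w21.png

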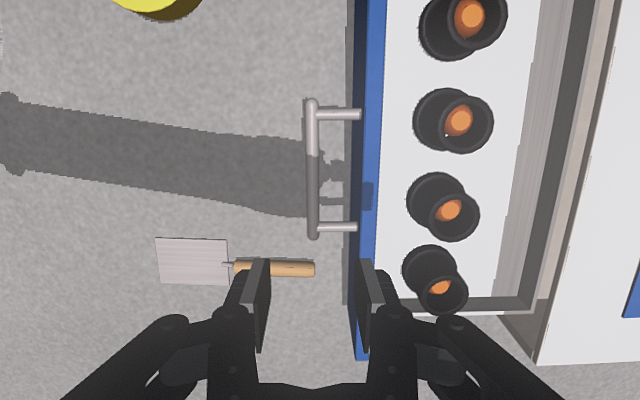

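```bash
python3 - <<'E'
from h import *
st=bot.state();
print(rel(310.5,101,.085,.2577),rel(314,236,.085,.2577))
st={"tool_pos":[0.44319,-0.17209,0.25769],"tcp_rot":[-2.2623,-2.17929,.01064]}
print(pix2w("wrist",310.5,101,.085,st),pix2w("wrist",314,236,.085,st))
st=bot.state();print(st["tool_pos"]);need([.440,-.170,.074],88.6,st)
E
```

```text
[ 0.0704 -0.0011] [-0.0544  0.0021]
[ 0.4438 -0.1025  0.085 ] [ 0.4423 -0.2274  0.085 ]
[ 0.4459 -0.1689  0.2579]
shift [-0.09 -0.54 18.39] roll -0.5 tilt [-0.0024 -0.002  -1.    ]
```

>>> {"method": "move_arm", "body": {
  "increments": [
    [[0,-0.2,4],-0.5,0.45],
    [[0,-0.2,8],-0.5,0.45],
    [[0,-0.2,12],-0.5,0.45],
    [[0,-0.2,15],-0.5,0.45],
    [[0,-0.2,17],-0.5,0.45],
    [[0,-0.2,18.2],-0.5,0.45],
    [[0,-0.2,18.2],-0.5,0.45],
    [[0,-0.2,18.2],-0.5,0],
    [[0,-0.2,18.2],-0.5,0],
    [[0,-0.2,18.2],-0.5,0]
  ],
  "squeeze": 50
}}

```text
time_s: 33.5
tool_pos: [0.4477, -0.1651, 0.0772]
tcp_rot: [2.239, 2.202, 0.001]
contact_force: [-0.9, 0.4, 1.9]
grip_width: 0.01
```

>>> {"method": "move_arm", "body": {
  "increments": [
    [[0,0,0],0,0],
    [[0,0,0],0,0]
  ]
}}

```text
time_s: 33.7
tool_pos: [0.4477, -0.1652, 0.0772]
tcp_rot: [2.239, 2.202, 0.001]
contact_force: [-1.8, 2.1, 6.3]
grip_width: 0.0103
```

>>> {"method": "move_arm", "body": {
  "increments": [
    [[0,0.5,0],0,0],
    [[0,1.5,0],0,0],
    [[0,3,0],0,0],
    [[0,4.5,0],0,0],
    [[0,6,0],0,0],
    [[0,7.5,0],0,0],
    [[0,9,0],0,0],
    [[0,10.5,0],0,0],
    [[0,12,0],0,0],
    [[0,13,0],0,0]
  ]
}}

```text
time_s: 34.7
tool_pos: [0.5786, -0.1685, 0.0772]
tcp_rot: [2.238, 2.201, 0.0]
contact_force: [-2.3, -0.9, 5.6]
grip_width: 0.0104
```

>>> {"method": "move_arm", "body": {
  "increments": [
    [[0,1,0],0,0],
    [[0,1.8,0],0,0],
    [[0,2.5,0],0,0],
    [[0,3,0],0,0],
    [[0,3.5,0],0,0],
    [[0,3.7,0],0,0],
    [[0,3.7,0],0,0],
    [[0,3.7,0],0,0]
  ]
}}

```text
time_s: 35.5
tool_pos: [0.6152, -0.1695, 0.0772]
tcp_rot: [2.238, 2.2, 0.001]
contact_force: [0.5, -2.9, 5.2]
grip_width: 0.0102
```

>>> {"method": "move_arm", "body": {
  "increments": [
    [[0,0.2,0],0,0],
    [[0,0.4,0],0,0],
    [[0,0.4,0],0,0],
    [[0,0.4,0],0,0]
  ]
}}

```text
time_s: 35.9
tool_pos: [0.6153, -0.1694, 0.0772]
tcp_rot: [-2.239, -2.2, 0.009]
contact_force: [-8.1, -3.0, 12.5]
grip_width: 0.0102
```

```bash
python3 - <<'E'
from h import *
im=bot.camera("top");crop(im,310,85,460,200,5,"t22.png")
E
```

```text
(no output)
```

View pics/t22.png

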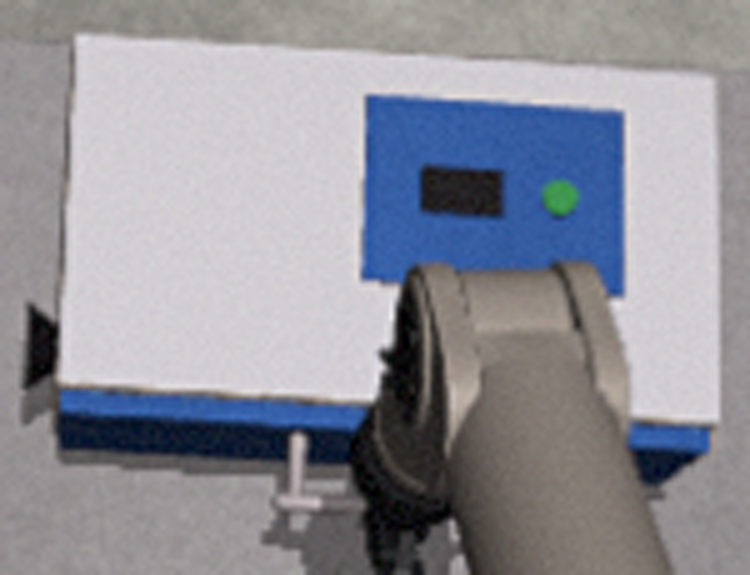

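>>> {"method": "move_arm", "body": {
  "increments": [
    [[0,-0.3,0],0,0],
    [[0,-0.3,0],0,0.35],
    [[0,-0.3,0],0,0.35],
    [[0,-0.3,-1],0,0.35],
    [[0,-0.3,-4],0,0.35],
    [[0,-0.3,-8],0,0.35],
    [[0,-0.3,-12],0,0.35],
    [[0,-0.3,-16],0,0.35],
    [[0,-0.3,-18],0,0.35],
    [[0,-0.3,-18],0,0.35]
  ]
}}

```text
time_s: 36.95
tool_pos: [0.6173, -0.1674, 0.2608]
tcp_rot: [2.234, 2.2, 0.007]
contact_force: [0.2, 0.8, -0.6]
grip_width: 0.0301
```

```bash
python3 - <<'E'
from h import *
st=bot.state();im=bot.camera("wrist");cv2.imwrite("pics/w23.png",im)
print(st["tool_pos"].tolist(),st["tcp_rot"].tolist(),st["joint_positions"])
need([.655,.187,.25],88.6,st)
E
```

```text
[0.6172949316037338, -0.16736266121573345, 0.26081913624883296] [2.2338076191142306, 2.1999158992302923, 0.006833973230942126] [ 0.6011  0.4018 -0.548   1.5292  0.2163  1.2635  0.0092]
shift [35.49  3.22  1.06] roll 0.52 tilt [ 0.0076 -0.0015 -1.    ]
```

View pics/w23.png

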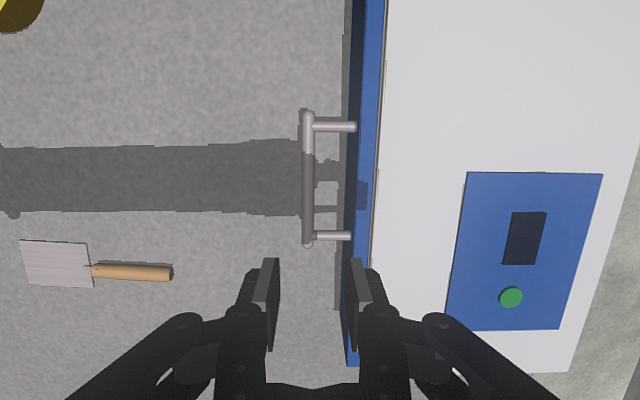

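>>> {"method": "move_arm", "body": {
  "increments": [
    [[4.5,0.4,0],0,0],
    [[9,0.8,0],0,0],
    [[13.5,1.2,0],0,0],
    [[18,1.6,0],0,0],
    [[22.5,2,0],0,0],
    [[25.5,2.5,0],0.5,0],
    [[27.5,3.2,0],0.5,0],
    [[27.5,3.2,0],0.5,0],
    [[27.5,3.2,0],0.5,0],
    [[27.5,3.2,0],0.5,0]
  ]
}}

```text
time_s: 38.0
tool_pos: [0.6511, 0.1042, 0.2552]
tcp_rot: [2.251, 2.191, -0.004]
contact_force: [-0.4, -0.3, -0.9]
grip_width: 0.0001
```

```bash
python3 - <<'E'
from h import *
st=bot.state();im=bot.camera("wrist");cv2.imwrite("pics/w24.png",im)
print(st["tool_pos"].tolist(),st["tcp_rot"].tolist(),st["grip_width"])
need([.655,.187,.22],88.6,st)
E
```

```text
[0.6511123345411545, 0.10422888848856388, 0.2551708947555673] [2.25133401471969, 2.1911196341172103, -0.0039975201985983245] 9.543861475208072e-05
shift [8.29 0.17 3.5 ] roll -0.15 tilt [-0.0018 -0.0018 -1.    ]
```

View pics/w24.png

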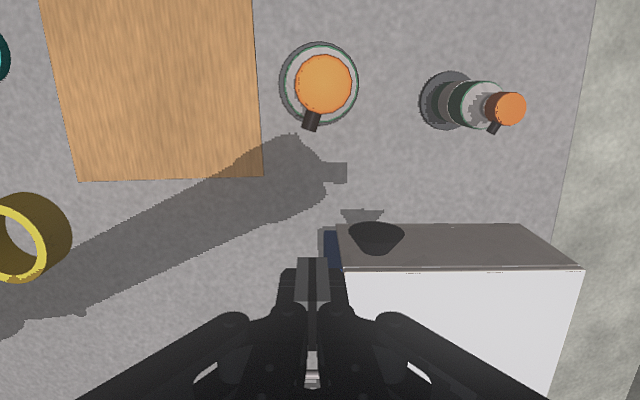

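```bash
python3 - <<'E'
from h import *
a=rel(323.5,84,.18,.2552);print(a, rel(352,84,.18,.2552)-rel(295,84,.18,.2552))
st=bot.state();p=st["tool_pos"];print(p)
E
```

```text
[0.0837 0.0067] [0.     0.0326]
[0.6513 0.1042 0.2555]
```

>>> {"method": "move_arm", "body": {
  "increments": [
    [[4,0.3,0],0,0],
    [[8.2,0.5,0],0,0],
    [[8.2,0.5,2],0,0],
    [[8.2,0.5,4],0,0],
    [[8.2,0.5,5],0,0],
    [[8.2,0.5,5],0,0],
    [[8.2,0.5,5],0,0]
  ]
}}

```text
time_s: 38.75
tool_pos: [0.659, 0.1874, 0.2068]
tcp_rot: [2.25, 2.192, 0.001]
contact_force: [0.1, 0.8, 0.7]
grip_width: 0.0004
```

```bash
python3 - <<'E'
from h import *
im=bot.camera("scene");crop(im,250,160,450,310,4,"s25.png")
im=bot.camera("wrist");crop(im,220,180,400,330,4,"w25.png")
st=bot.state();print(st["tool_pos"],st["contact_force"])
E
```

```text
[0.6592 0.1881 0.2076] [1.101  0.7857 0.0189]
```

View pics/s25.png

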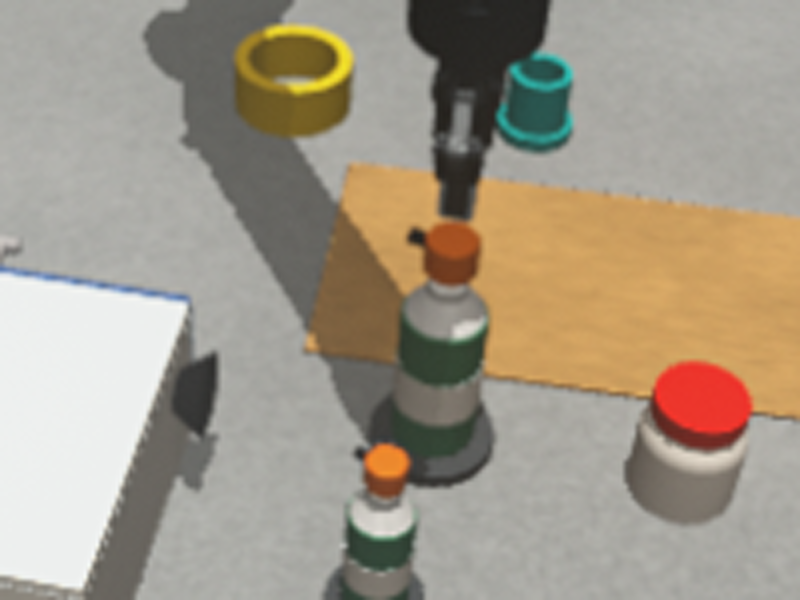

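View pics/w25.png

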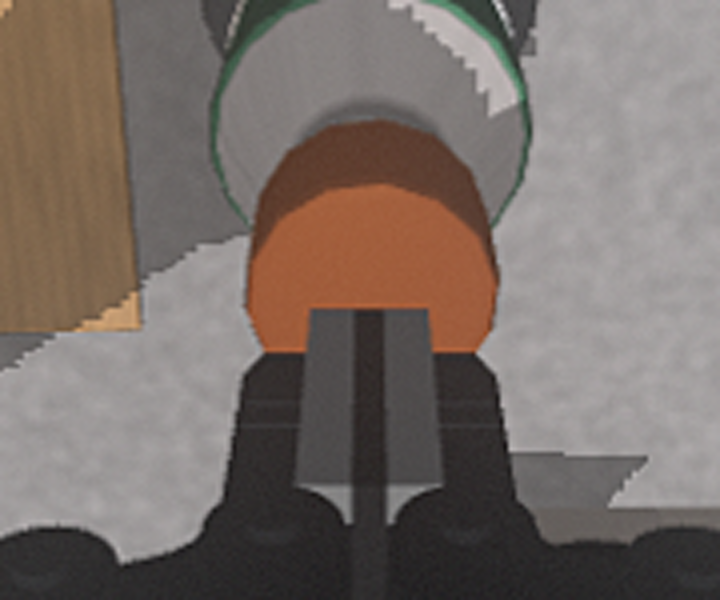

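>>> {"method": "move_arm", "body": {
  "increments": [
    [[0,0,0.8],0,0],
    [[0,0,1.5],0,0],
    [[0,0,1.8],0,0],
    [[0,0,2.1],0,0],
    [[0,0,2.1],0,0]
  ]
}}

```text
time_s: 39.35
tool_pos: [0.6581, 0.1881, 0.1851]
tcp_rot: [-2.249, -2.194, 0.002]
contact_force: [-1.8, -2.1, 4.0]
grip_width: 0.0001
```

>>> {"method": "move_arm", "body": {
  "increments": [
    [[0,0,0.2],0,0],
    [[0,0,0.4],0,0],
    [[0,0,0.4],0,0]
  ]
}}

```text
time_s: 39.65
tool_pos: [0.6583, 0.1883, 0.1814]
tcp_rot: [2.249, 2.194, -0.001]
contact_force: [-2.8, -1.7, 4.8]
grip_width: -0.0001
```

>>> {"method": "move_arm", "body": {
  "increments": [
    [[0,0,0.2],0,0],
    [[0,0,0.3],0,0],
    [[0,0,0.3],0,0]
  ]
}}

```text
time_s: 39.95
tool_pos: [0.6585, 0.1884, 0.1801]
tcp_rot: [2.248, 2.193, -0.0]
contact_force: [-4.3, -2.8, 11.4]
grip_width: 0.0001
```

>>> {"method": "move_arm", "body": {
  "increments": [
    [[0,0,0.2],0,0],
    [[0,0,0.2],0,0],
    [[0,0,0.2],0,0]
  ]
}}

```text
time_s: 40.25
tool_pos: [0.6585, 0.1884, 0.18]
tcp_rot: [2.248, 2.192, 0.0]
contact_force: [-8.2, -3.5, 17.4]
grip_width: -0.0001
```

>>> {"method": "move_arm", "body": {
  "increments": [
    [[0,0,-0.5],0,0],
    [[0,0,-2],0,0],
    [[0,0,-4.5],0,0],
    [[0,0,-7],0,0],
    [[-4,0,-8],0,0],
    [[-8,0,-8],0,0],
    [[-12,-1,-8],0,0.2],
    [[-16,-2,-8],0,0.4],
    [[-20,-3,-8],0,0.4],
    [[-24,-4,-8],0,0.4]
  ]
}}

```text
time_s: 41.25
tool_pos: [0.6125, -0.0519, 0.2564]
tcp_rot: [2.248, 2.193, 0.002]
contact_force: [-0.1, -0.5, -0.3]
grip_width: 0.0344
```

```bash
python3 - <<'E'
from h import *
im=bot.camera("scene");crop(im,120,120,450,340,2.4,"s26.png")
need([.615,-.168,.25],88.6)
E
```

```text
shift [-10.53   0.8    0.68] roll -0.65 tilt [-0.0013 -0.0077 -1.    ]
```

View pics/s26.png

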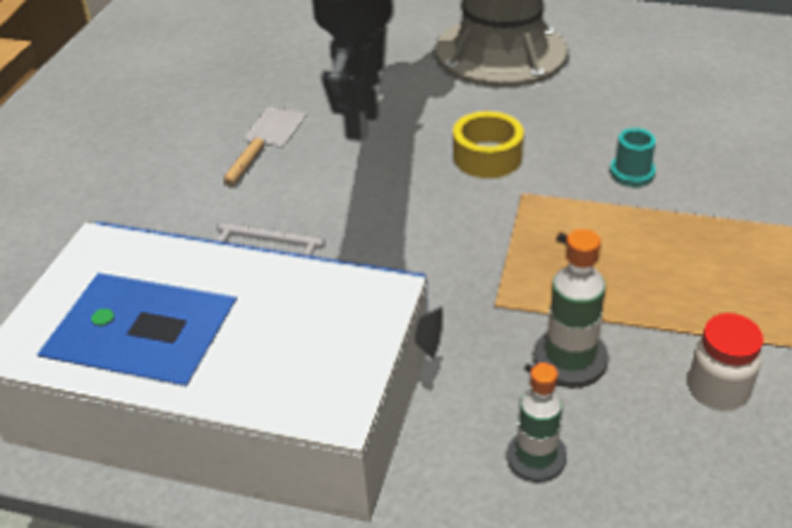

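>>> {"method": "move_arm", "body": {
  "increments": [
    [[-4,0.2,0],0,0.4],
    [[-8,0.4,0],0,0.4],
    [[-11,0.5,0],0,0.4],
    [[-11,0.5,0],0,0.4],
    [[-11,0.5,0],0,0.4],
    [[-11,0.5,0],0,0.4]
  ]
}}

```text
time_s: 41.9
tool_pos: [0.6153, -0.1584, 0.2564]
tcp_rot: [-2.246, -2.196, -0.002]
contact_force: [-0.2, 0.6, -0.4]
grip_width: 0.034
```

```bash
python3 - <<'E'
from h import *
st=bot.state();im=bot.camera("wrist");cv2.imwrite("pics/w27.png",im)
print(st["tool_pos"].tolist(),st["tcp_rot"].tolist(),st["grip_width"])
need([.615,-.168,.074],88.6,st)
E
```

```text
[0.6153353665285125, -0.15844091123729484, 0.256409785258725] [-2.2456874549219017, -2.196466355667238, -0.002242109509033847] 0.03403052641414069
shift [-0.98 -0.03 18.24] roll 0.13 tilt [ 0.0008  0.0012 -1.    ]
```

View pics/w27.png

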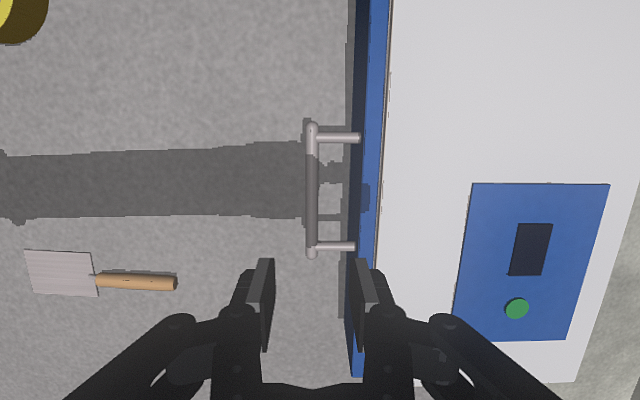

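>>> {"method": "move_arm", "body": {
  "increments": [
    [[-0.9,0,4],0,0.4],
    [[-0.9,0,8],0,0.4],
    [[-0.9,0,12],0,0.4],
    [[-0.9,0,15],0,0.4],
    [[-0.9,0,17],0,0.4],
    [[-0.9,0,18.1],0,0.4],
    [[-0.9,0,18.1],0,0.4],
    [[-0.9,0,18.1],0,0],
    [[-0.9,0,18.1],0,0],
    [[-0.9,0,18.1],0,0]
  ]
}}

```text
time_s: 42.95
tool_pos: [0.6153, -0.1693, 0.077]
tcp_rot: [2.248, 2.193, 0.002]
contact_force: [-3.0, 1.1, 3.8]
grip_width: 0.01
```

>>> {"method": "move_arm", "body": {
  "increments": [
    [[0,-0.5,0],0,0],
    [[0,-1.5,0],0,0],
    [[0,-3,0],0,0],
    [[0,-4.5,0],0,0],
    [[0,-6,0],0,0],
    [[0,-7.5,0],0,0],
    [[0,-9,0],0,0],
    [[0,-10.5,0],0,0],
    [[0,-12,0],0,0],
    [[0,-13,0],0,0]
  ]
}}

```text
time_s: 43.95
tool_pos: [0.485, -0.1659, 0.0769]
tcp_rot: [2.247, 2.192, 0.003]
contact_force: [1.5, 2.5, 7.4]
grip_width: 0.0102
```

>>> {"method": "move_arm", "body": {
  "increments": [
    [[0,-1,0],0,0],
    [[0,-2,0],0,0],
    [[0,-3,0],0,0],
    [[0,-3.8,0],0,0],
    [[0,-4.4,0],0,0],
    [[0,-4.4,0],0,0],
    [[0,-4.4,0],0,0]
  ]
}}

```text
time_s: 44.65
tool_pos: [0.4407, -0.1648, 0.0768]
tcp_rot: [2.248, 2.193, 0.001]
contact_force: [-2.1, 3.3, 11.4]
grip_width: 0.0102
```

Opened 0.175 m. Release, rise clear, and look.

>>> {"method": "move_arm", "body": {
  "increments": [
    [[0,0,0],0,0.45],
    [[0,0,0],0,0.45],
    [[0,0,-1],0,0.45],
    [[0,0,-4],0,0.45],
    [[0,0,-8],0,0.45],
    [[0,0,-12],0,0.45],
    [[0,0,-16],0,0.45],
    [[0,0,-18],0,0.45],
    [[0,0,-18],0,0.45],
    [[0,0,-18],0,0.45]
  ]
}}

```text
time_s: 45.65
tool_pos: [0.4401, -0.1654, 0.2552]
tcp_rot: [2.249, 2.193, -0.001]
contact_force: [0.1, -0.0, 0.1]
grip_width: 0.0383
```

>>> {"method": "move_arm", "body": {
  "increments": [
    [[0,0,0],0,0.45],
    [[0,0,0],0,0.45],
    [[0,0,0],0,0.45]
  ]
}}

```text
time_s: 45.95
tool_pos: [0.44, -0.1651, 0.2542]
tcp_rot: [-2.247, -2.192, 0.001]
contact_force: [-0.4, -0.1, 0.4]
grip_width: 0.0383
```

```bash
python3 - <<'E'
from h import *
st=bot.state();im=bot.camera("wrist");cv2.imwrite("pics/w28.png",im)
print(st["tool_pos"].tolist(),st["tcp_rot"].tolist(),st["grip_width"],st["contact_force"],st["time_s"])
im=bot.camera("scene");crop(im,120,120,450,340,2.4,"s28.png")
E
```

```text
[0.4400189153067195, -0.1651060013947603, 0.2541972300676549] [-2.247091616067973, -2.192476117982299, 0.001089123538602396] 0.03832299242804827 [-0.4069 -0.0564  0.3886] 45.95
```

View pics/w28.png

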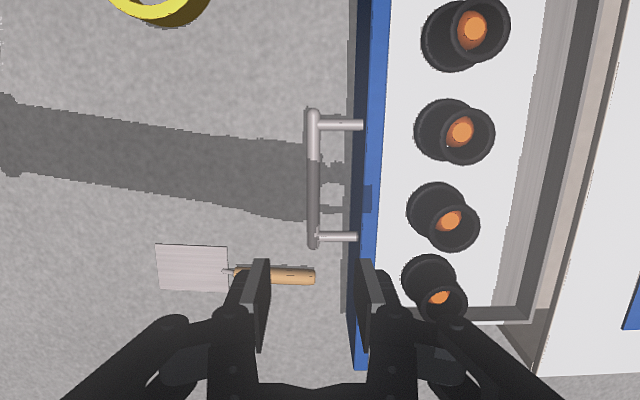

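View pics/s28.png

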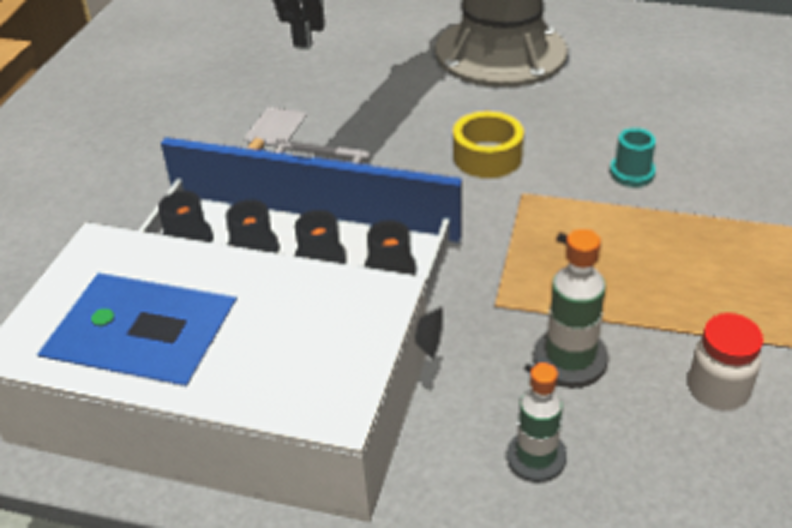

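```bash
python3 - <<'E'
from h import *
print(bot.finish_job()); s=bot.state(); print(s["time_s"],s["contact_force"])
E
```

```text
the job is handed in; nothing more can be done
None
the job is handed in; nothing more can be done
```

I finished all the steps in order and handed the job in at about 46 s of the 210 s allowed. The interface gave no verdict.

**What I did:** I pulled the drawer open by about 0.177 m and slid all four black sleeves over the four posts. I then pushed the drawer shut until it reached its stop, pressed the larger can's orange cap until it bottomed, and let it spring back. Last, I pulled the drawer open again and lifted the arm clear.

**Last checks:**
- **Drawer:** open by about 0.17 m, judged from the handle's travel.
- **Sleeves:** all four look upright and down on their posts in the wrist and scene views. I did not measure their heights or their offsets from the posts directly.
- **Cap:** bottomed at tool height 0.180 m with about 17 N on the tool, and up again in the later pictures.
- **Ink jar and spatula:** they look unmoved.
- **Arm:** clear of everything, with contact force near zero.

**Disagreements:**
- The wrist and top cameras differed by 3 to 5 mm (about 10 mm in one early reading of the last sleeve), so I aligned each sleeve on the posts as seen from the wrist.
- The drawer slid in a few millimetres while I was placing the sleeves, but still read about 0.17 m open.
- At the stop the gripper read about 3 mm further in than when I first gripped the shut drawer.

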